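Hang the rinsing pail on the notched drying rail

ROBOT

A 6-joint arm with a two-finger parallel gripper is mounted at the origin on a cart in front of the work surface, level with it; the furniture and walls round the work are solid. World frame = base frame: x ahead of the robot, y to its left, z up, the work surface at z = 0. Lengths are in m, angles in rad, forces in N, time in s.
With the tool pointing down it reaches from about 0.35 to 0.975 m from the base axis. Payload 4.9 kg.
Tool frame: the origin (TCP) lies at the very end of the fingers, on their centre line; the grasp point (between the pads) lies 19 mm behind it (manip.hold_point_z is the distance from the TCP to the grasp point, in m); z points along the fingers, x is the direction in which the jaws open and shut, and the axes are right-handed (so a half turn about z gives the same grasp; the last joint's range is limited). The gripper opens to 85 mm and grips with 20 to 120 N. Pads are 22 mm wide; open, the fingers measure 114 mm over their backs; the gripper's body (76 mm by 85 mm) begins 54 mm behind the grasp point. The pads swing forward as they close: fully open they stand 13 mm farther back than shut.
Start: joints at [1.076, 0.053, 1.613, -0, 1.476, -0.119], TCP at [0.229, 0.581, 0.231] pointing down, gripper open.
Joint ranges: [-3.01, 3.01], [-1.01, 2.22], [0.06, 2.58], [-1.02, 4.17], [0.09, 2.62], [-3.14, 3.14]. Speed limits (rad/s): [2.57, 2.57, 3.14, 3.14, 3.14, 3.14].

INTERFACE

Orientations are given as a unit quaternion [w, x, y, z].
In Python, from plant import manip gives the robot as it stands.
- The arm moves only by the shell command python3 -m handwheel 'ROWS' [OPENING]. ROWS is JSON, a list of rows, each an object of numbers: "dx", "dy", "dz": the shift along the tool's x, y, z in m; "ax", "ay", "az": the turn, a rotation vector about the tool's x, y, z in rad. In form: [{"dx": .., "dy": .., "dz": .., "ax": .., "ay": .., "az": ..}, ...]. A call has 1 to 5 rows; each row is the pose to reach, as a shift and turn from the pose commanded when the call began, along the tool's axes at that moment; what a row does not reach only later rows make up. A row lasts 1/8 s, in which the tool goes at most 62.5 mm and 10.7 degrees, less where a joint would pass 70% of its speed; a pose out of reach is approached as far as the arm can. A call with a gripper value outside its range is refused whole. OPENING is the closure in counts, from 0 (fully open) to 255 (shut), set as the call begins (- or left out, the last holds). The fingers move at their own pace and stop on an object; the grip force is fixed at half the most. Time passes only in rows, so rows that repeat a pose let the fingers close. It gives the time, the measured TCP pose, the force and the opening at its end, in the units of the state.
- manip.state(): the state, without advancing time (a new reading comes with each control period).
- manip.grab_frame(name): name is "scene" or "top" or "wrist"; returns a dict with "image" (480x640x3 uint8, blue, green, red), "z_map" (480x640 float32, m along the optical axis (not along the pixel's ray), 0 where there is no reading), "K" (3x3 intrinsics, pixels), "xyz" and "rotation" of the camera in the world. Camera axes: x right, y up, looking along -z (the intrinsics and any distortion apply to the point x, -y, -z); pixel columns grow to the right and rows downward; lengths in m; the calibration is good to about 2 mm. A picture is of the moment at which its call begins.
- manip.job_done(): hands the job in, once; it reports no verdict.
The state is a dict: "time": time; "joint_pos": joint angles; "joint_vel": joint speeds; "joint_efforts": joint torques, N m; "tool_pos": TCP position; "tool_rot": TCP orientation; "contact_force": force on the tool from outside, world axes, zero at the start; "ft_torque": the same for the moment, N m; "gripper_width": opening from 0.0 (shut) to 1.0 (fully open).
Only numpy, scipy, OpenCV 4.12 (cv2) and the standard library are available. Lean on these libraries where they do the work, as an engineer would, in place of code of your own. Each camera call takes 0.05 s, during which the arm holds its last target.

TASK

Take the S-hook out of its holder, hook it over the bar of the drying rail and slide it gently along the bar until it drops fully home into the keeper notch. Once the hook stands there by itself, gently hang the pail by its bail from the hook's lower curl and leave it hanging at rest. Keep all pressing on bar and hook below about 25 N, and leave the cast, the jar and the spirit lamp where they stand.

Things in the scene. Friction and masses are not known exactly. Their poses are not given: they have to be found in the camera images.
- rail: Drying rail, fixed: a flat aluminium bar on two grey posts. Origin on the worktop midway between the posts; local y along the bar, z up, -x is its front. Posts at y = +-85 mm, 20 mm wide, up to z 295. Bar: on edge, 250 mm long, 8 mm thick (x -4 to +4), z 280 to 300.
- rail_mid (a point): Point on the bar's top edge (z 300 mm) midway between the posts; axes as the rail's. One square notch in the top edge, 21 mm long, 8 mm deep, through the bar. The bar is clamped shifted lengthwise, differently each time: the notch's middle lies anywhere from y = -30 to +30 mm, is not measured and must be felt or seen. The bar sits in rubber: it gives 1 mm per 5 N downward, else firm.
- holder: Low grey box, fixed, in which the S-hook stands at the start: walls 24 mm high, floor 7 mm above the worktop, inner opening 42 x 26 mm, foot 84 x 64 mm. Origin under its middle.
- hook: S-hook of flat steel strip 4 mm thick, 16 mm wide (local y), 128 mm tall, about 0.12 kg; z up. Origin: middle of its underside. Upper curl opens down, inner gap x -7 to +7 mm, rear tip ends at z 104. Front leg at x -9 from z 128 to 60, then slants to x +12 at z 46 and runs down to the lower curl. Hang it from the front: rear tip over the bar, its x and y along the rail's.
- hook_grip (a point): Grip place: middle of the upper curl, 10 mm below the hook's top (z 118 mm). Its legs measure 22 mm over their outer faces along the hook's x: with fingers closing along x from above, they pass either side of the bar.
- hook_seat (a point): Middle of the underside of the upper curl's top (z 124 mm in the hook): rides on the bar's top edge and rests on the notch floor, 292 mm above the worktop, when home.
- hook_curl (a point): Middle of the floor of the lower curl (z 4 mm in the hook), on which the bail shall rest. The curl opens up: inner gap x -10 to +10 mm; its front tip flares out to x -18 and ends at z 27. The free opening over the tip reaches up to z 54.
- pail: Small steel pail, about 0.15 kg, loose on the worktop. Origin: middle of its underside, z up; 60 mm across the rim, 48 mm high; stiff wire bail over it along local y, flat handle toward local -x.
- pail_grip (a point): Grip place on the pail's flat handle: 80 mm from the pail's middle toward its -x, 36 mm above its underside. The handle is 10 mm thick along local y (fingers close along y), 24 mm high, and ends 100 mm from the pail's middle.
- bail_mid (a point): Middle of the bail's straight top: centre of the 6 mm wire, 90 mm above the pail's underside, at local x -10 mm. Straight for 24 mm along local y, sloping down either side. Free room below it down to the rim.
- cast: White plaster dental cast, 60 x 73 x 28 mm, loose bystander in front of the trimmer, a fixed cream machine 0.39 m tall that stands between the holder and the rail (x beyond about 0.39 m in the world, y -0.06 to -0.36 m): carry things round its front. Origin at its underside.
- jar: Small jar with a lid, 40 mm across, 45 mm high, loose bystander behind the rail. Origin at its underside.
- lamp: Small glass spirit lamp, 64 mm across, 70 mm high, loose bystander left of the rail. Origin at its underside.

How it is judged:
By the outcome, as a careful person would: the job done as asked, in the order asked, and still so for the second after the job is handed in, with the robot touching nothing.
It also fails if it takes over 64 s, if anything falls off the work surface, if the arm or the gripper's body presses on something with over 40 N, if the wrist force passes 120 N, or if a joint passes its speed limit or range.

## Working session

There is one attempt and no reset: what is moved stays moved. The work goes in short steps, Python scripts to look and compute and a shell command to move; the robot and the scene stay as the last step left them, time stands still between calls to the robot, and variables do not carry over. Pictures are saved under pics/ and viewed, and the job is handed in when it is done.

```bash
ls; mkdir -p pics; cat > h.py <<'E'
import numpy as np, cv2
from plant import manip
from scipy.spatial.transform import Rotation as R
def rot(r):
    r=np.array(r,float)
    if r.size==9: return r.reshape(3,3)
    return R.from_quat([r[1],r[2],r[3],r[0]]).as_matrix()
def grab(n,save=None):
    f=manip.grab_frame(n)
    if save:
        cv2.imwrite(f'pics/{save}.png',f['image']); np.savez(f'pics/{save}.npz',**{k:np.array(v) for k,v in f.items()})
    return f
def load(s): return dict(np.load(f'pics/{s}.npz'))
def cloud(f):
    z=f['z_map'];K=f['K'];v,u=np.mgrid[0:480,0:640]
    p=np.stack([(u-K[0,2])/K[0,0]*z,-(v-K[1,2])/K[1,1]*z,-z],-1)
    return p@rot(f['rotation']).T+f['xyz']
E
python3 - <<'E'
from h import *
print(manip.state()); print([a for a in dir(manip) if a[0]!='_'])
for n in ['scene','top','wrist']:
    f=grab(n,n+'0'); print(n,f['K'],f['xyz'],f['rotation'],[k for k in f])
E
```

```text
pics
{'time': 0.0, 'joint_pos': array([ 1.07598776e+00,  5.33663044e-02,  1.61427581e+00, -2.43693820e-05,
        1.47601124e+00, -1.19011364e-01]), 'joint_vel': array([ 2.05437688e-03,  1.17782688e-04,  7.61159803e-05, -1.33275555e-03,
       -4.48064753e-04,  2.28375258e-04]), 'joint_efforts': array([-1.59266501e-04, -3.93662918e+01, -3.70184863e+01, -4.67074324e-05,
        6.68566834e-03,  2.38504145e-05]), 'tool_pos': array([0.22910032, 0.58083079, 0.23006803]), 'tool_rot': array([ 4.85180239e-04,  8.26743792e-01,  5.62577675e-01, -9.09052059e-04]), 'contact_force': array([-0.05155798, -0.12703523, -0.32980482]), 'ft_torque': array([-0.02685379, -0.00400282, -0.02539517]), 'gripper_width': 1.0013083064723485}
['IKError', 'grab_frame', 'hold_point_z', 'job_done', 'state']
scene [[497.5278441    0.         324.45291641]
 [  0.         497.5278441  239.82173626]
 [  0.           0.           1.        ]] [-0.34558378 -0.94428581  0.75925174] [ 0.78424973  0.51238338 -0.19292874 -0.29188034] ['image', 'z_map', 'K', 'xyz', 'rotation']
top [[580.98043232   0.         327.93647087]
 [  0.         580.98043232 243.50280146]
 [  0.           0.           1.        ]] [0.22485357 0.02652541 1.45573618] [-0.69930899 -0.06935633  0.06987123  0.70800752] ['image', 'z_map', 'K', 'xyz', 'rotation']
wrist [[382.18348285   0.         322.71785566]
 [  0.         382.18348285 237.74300035]
 [  0.           0.           1.        ]] [0.15624774 0.60931755 0.37214301] [ 0.81689589 -0.12758121 -0.08613799  0.55586364] ['image', 'z_map', 'K', 'xyz', 'rotation']
```

View pics/scene0.png

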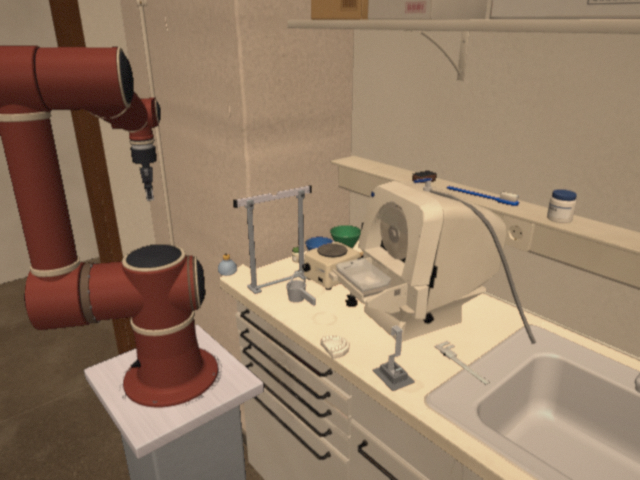

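View pics/top0.png

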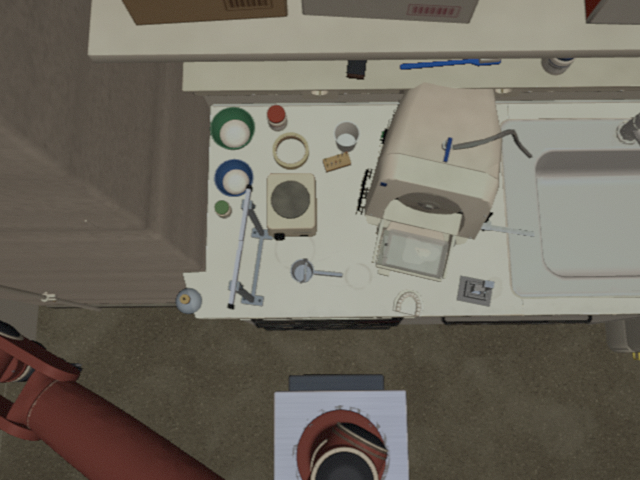

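View pics/wrist0.png

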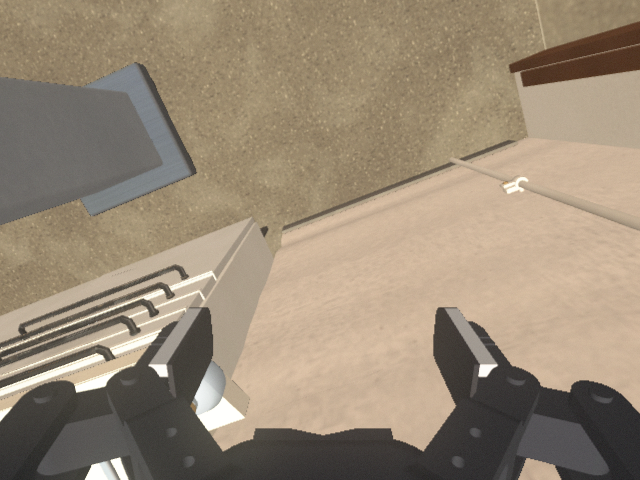

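The top view shows the rail bar from (233,307) to (250,187), the pail at (303,270) with its handle to the right, and the holder and hook at (476,290). The cast is at (407,303), the lamp at (188,300) and the jar at (222,208).

```bash
python3 - <<'E'
from h import *
f=load('top0');c=cloud(f);im=f['image']
cv2.imwrite('pics/topL.png',cv2.resize(im[170:330,170:370],None,fx=4,fy=4,interpolation=cv2.INTER_CUBIC)[:600,:800])
cv2.imwrite('pics/topR.png',cv2.resize(im[260:320,380:510],None,fx=6,fy=6,interpolation=cv2.INTER_CUBIC))
# table
print('table',c[270,340],c[300,450])
# bar
m=(c[...,2]>.285)&(c[...,2]<.31); m[:, :200]=0; m[:,290:]=0; m[:170]=0;m[325:]=0
P=c[m];print('bar',len(P),P.mean(0),P.min(0),P.max(0))
x=P-P.mean(0);u,s,vt=np.linalg.svd(x[:,:2],full_matrices=False);print(vt,np.degrees(np.arctan2(vt[0,1],vt[0,0])));t=x[:,:2]@vt[0];n=x[:,:2]@vt[1];print(t.min(),t.max(),n.min(),n.max())
print('mid',P[:,:2].mean(0)+vt[0]*(t.min()+t.max())/2)
for nme,(u0,u1,v0,v1) in dict(hook=(450,505,270,310),pail=(285,350,255,290),cast=(390,425,285,325),lamp=(170,205,283,318),jar=(212,234,198,220)).items():
    Q=c[v0:v1,u0:u1].reshape(-1,3)
    for lo,hi in [(.003,.03),(.03,.06),(.06,.1),(.1,.14)]:
        q=Q[(Q[:,2]>lo)&(Q[:,2]<hi)]
        if len(q)>3: print(nme,lo,len(q),q.mean(0).round(4),q.min(0).round(4),q.max(0).round(4))
E
```

```text
table [ 0.44765885 -0.00615687 -0.00481089] [ 0.36763607 -0.28067461 -0.00099168]
bar 809 [0.45246654 0.2041075  0.297901  ] [0.32727658 0.17680312 0.28501871] [0.58298229 0.22686862 0.30828557]
[[-0.99104085  0.13355909]
 [-0.13355909 -0.99104085]] 172.32469291653663
-0.13117013085827034 0.1263471534693088 -0.011586964881137597 0.016006107054241558
mid [0.45485642 0.20378542]
hook 0.003 964 [ 0.3898 -0.3445  0.0097] [ 0.3428 -0.4195  0.003 ] [ 0.443  -0.2793  0.0298]
hook 0.03 50 [ 0.3904 -0.3349  0.0477] [ 0.3709 -0.3583  0.0303] [ 0.4031 -0.3165  0.06  ]
hook 0.06 48 [ 0.3879 -0.3428  0.0698] [ 0.3808 -0.3508  0.06  ] [ 0.3995 -0.3291  0.0976]
hook 0.1 88 [ 0.39   -0.3406  0.1321] [ 0.3809 -0.3537  0.1032] [ 0.3994 -0.3298  0.1399]
pail 0.003 645 [0.4426 0.0565 0.0068] [ 0.3979 -0.0294  0.003 ] [0.4866 0.133  0.03  ]
pail 0.03 282 [0.4382 0.0591 0.0465] [ 0.4093 -0.0074  0.0304] [0.4711 0.1175 0.0599]
pail 0.06 66 [0.4361 0.0805 0.0841] [0.4113 0.0749 0.0617] [0.4674 0.0875 0.0999]
cast 0.003 743 [ 0.3634 -0.1728  0.0167] [ 0.3278 -0.2161  0.003 ] [ 0.4064 -0.1283  0.0295]
cast 0.03 15 [ 0.3632 -0.1668  0.0315] [ 0.3387 -0.1954  0.03  ] [ 0.383  -0.1408  0.0355]
lamp 0.003 227 [0.3724 0.3592 0.0182] [0.3325 0.3341 0.003 ] [0.4181 0.4038 0.03  ]
lamp 0.03 325 [0.3715 0.3678 0.039 ] [0.3431 0.3418 0.0301] [0.3997 0.3985 0.0598]
lamp 0.06 67 [0.3729 0.371  0.0642] [0.3618 0.3599 0.0601] [0.3839 0.3828 0.0728]
jar 0.003 103 [0.6046 0.288  0.0107] [0.5815 0.2665 0.0031] [0.6388 0.3213 0.0287]
jar 0.03 206 [0.602 0.29  0.044] [0.5838 0.272  0.0301] [0.622  0.3096 0.0567]
```

```bash
python3 - <<'E'
from h import *
f=load('scene0');im=f['image']
cv2.imwrite('pics/scL.png',cv2.resize(im[170:320,210:350],None,fx=4,fy=4,interpolation=cv2.INTER_CUBIC))
cv2.imwrite('pics/scR.png',cv2.resize(im[300:400,310:450],None,fx=5,fy=5,interpolation=cv2.INTER_CUBIC))
E
```

```text
(no output)
```

View pics/topL.png

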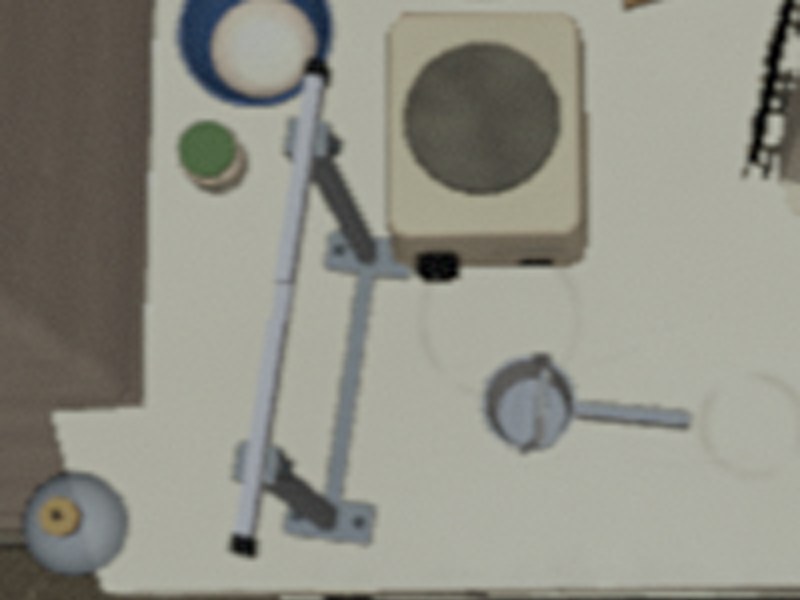

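View pics/topR.png

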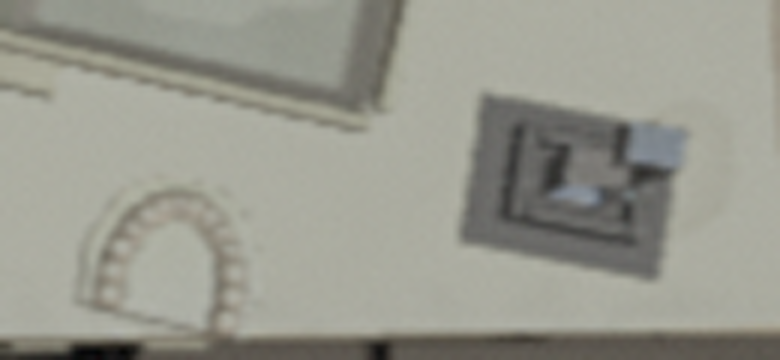

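View pics/scL.png

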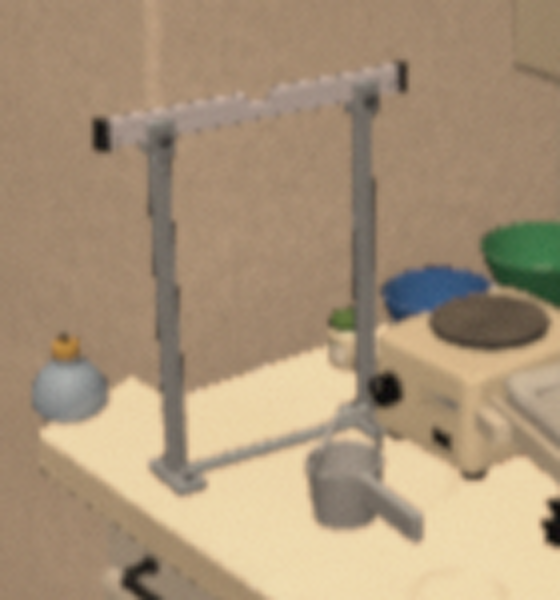

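View pics/scR.png

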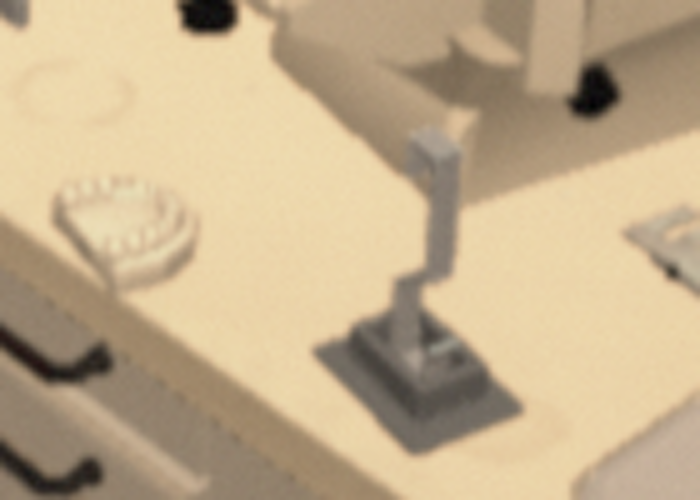

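The scene view shows the notch near pixel (274,196) and the pail's handle toward −y. The hook's long leg is on its −y side, so its x axis runs close to the rail's x. Next I'll localise the notch and check the trimmer heights.

```bash
cat >> h.py <<'E'
def rel(*wps, base=None):
    """wps: (x,y,z,yaw of tool x in deg) -> print tool-frame shifts from the current pose"""
    s=manip.state(); p=s['tool_pos']; M=rot(s['tool_rot'])
    for w in wps:
        d=M.T@(np.array(w[:3])-p)
        a=np.radians(w[3]); T=np.column_stack([[np.cos(a),np.sin(a),0],[np.sin(a),-np.cos(a),0],[0,0,-1]])
        r=R.from_matrix(M.T@T).as_rotvec()
        print(w,'d',(d*1000).round(1),'mm  a',r.round(4))
def pose():
    s=manip.state();M=rot(s['tool_rot']);print('t',s['time'],'p',s['tool_pos'].round(4),'yaw',np.degrees(np.arctan2(M[1,0],M[0,0])).round(2),'z',M[:,2].round(4),'F',s['contact_force'].round(1),'T',s['ft_torque'].round(2),'g',s['gripper_width'],'J',s['joint_pos'].round(2))
def proj(f,P):
    P=np.atleast_2d(P);q=(P-f['xyz'])@rot(f['rotation']);q=q*[1,-1,-1]
    return np.stack([q[:,0]/q[:,2]*f['K'][0,0]+f['K'][0,2],q[:,1]/q[:,2]*f['K'][1,1]+f['K'][1,2]],-1)
E
python3 - <<'E'
from h import *
f=load('top0');c=cloud(f)
Q=c[100:290,360:510].reshape(-1,3);
for xx in np.arange(.34,.7,.03):
    q=Q[(abs(Q[:,0]-xx)<.015)]; print(xx.round(2), q[:,2].max().round(3) if len(q) else None)
# notch from scene: ray intersect plane of bar front face
mid=np.array([.4548,.2038,.3]);yr=np.array([-.991,.1336,0]);
for n in ['scene0','top0']:
    f=load(n)
    print(n,[(t,proj(f,mid+yr*t/1000).round(1).tolist()) for t in (-125,-30,-20,-10,0,10,20,30,125)])
rel((.26,.52,.45,80),(.36,.2,.45,80),(.39,-.05,.42,80),(.37,-.25,.36,80),(.37,-.34,.33,80))
E
```

```text
0.34 None
0.37 0.141
0.4 0.191
0.43 0.19
0.46 0.19
0.49 0.303
0.52 0.38
0.55 0.384
0.58 0.409
0.61 0.409
0.64 0.409
0.67 0.375
scene0 [(-125, [[309.6, 186.2]]), (-30, [[282.4, 191.4]]), (-20, [[279.4, 191.9]]), (-10, [[276.4, 192.5]]), (0, [[273.4, 193.1]]), (10, [[270.3, 193.7]]), (20, [[267.3, 194.3]]), (30, [[264.2, 194.9]]), (125, [[233.8, 200.7]])]
top0 [(-125, [[248.5, 186.2]]), (-30, [[241.6, 230.7]]), (-20, [[240.9, 235.5]]), (-10, [[240.1, 240.3]]), (0, [[239.4, 245.1]]), (10, [[238.7, 249.9]]), (20, [[237.9, 254.7]]), (30, [[237.2, 259.5]]), (125, [[229.9, 306.4]])]
(0.26, 0.52, 0.45, 80) d [ -45.7   51.  -219.6] mm  a [-0.0004  0.0016 -0.2013]
(0.36, 0.2, 0.45, 80) d [-306.7  261.5 -219.2] mm  a [-0.0004  0.0016 -0.2013]
(0.39, -0.05, 0.42, 80) d [-528.2  381.2 -188.9] mm  a [-0.0004  0.0016 -0.2013]
(0.37, -0.25, 0.36, 80) d [-721.5  436.  -128.6] mm  a [-0.0004  0.0016 -0.2013]
(0.37, -0.34, 0.33, 80) d [-805.1  469.   -98.4] mm  a [-0.0004  0.0016 -0.2013]
```

```bash
python3 -m handwheel '[{"dz":-0.06,"az":-0.1},{"dz":-0.12,"az":-0.2},{"dz":-0.17,"az":-0.2},{"dx":-0.03,"dy":0.04,"dz":-0.22,"az":-0.2},{"dx":-0.08,"dy":0.075,"dz":-0.22,"az":-0.2}]' && python3 -c "
from h import *
pose();rel((.36,.2,.45,80),(.39,-.05,.42,80),(.37,-.25,.36,80),(.37,-.34,.33,80))"
```

```text
invalid input at $[0]: expected keys dx, dy, dz, ax, ay, az
```

```bash
python3 -m handwheel '[{"dx":0,"dy":0,"dz":-0.06,"ax":0,"ay":0,"az":-0.1},{"dx":0,"dy":0,"dz":-0.12,"ax":0,"ay":0,"az":-0.2},{"dx":-0.01,"dy":0.01,"dz":-0.175,"ax":0,"ay":0,"az":-0.2},{"dx":-0.04,"dy":0.045,"dz":-0.22,"ax":0,"ay":0,"az":-0.2},{"dx":-0.09,"dy":0.08,"dz":-0.22,"ax":0,"ay":0,"az":-0.2}]' && python3 -c "
from h import *
pose();rel((.36,.2,.45,80),(.39,-.05,.42,80),(.37,-.25,.36,80),(.37,-.34,.33,80))"
```

```text
time: 0.78
tool_pos: [0.2717, 0.4683, 0.4558]
tool_rot: [-0.001, 0.766, 0.643, 0.004]
contact_force: [0.5, -0.3, 0.4]
gripper_width: 0.998
t 0.775 p [0.2717 0.4683 0.4558] yaw 80.0 z [ 0.0046  0.0054 -1.    ] F [ 0.5 -0.3  0.4] T [ 0.01 -0.02 -0.03] g 0.9983574262216719 J [ 0.91 -0.18  1.47 -0.    1.85 -0.49]
(0.36, 0.2, 0.45, 80) d [-248.9  133.5    4.8] mm  a [ 0.0036 -0.0061  0.0001]
(0.39, -0.05, 0.42, 80) d [-490.1  206.3   33.6] mm  a [ 0.0036 -0.0061  0.0001]
(0.37, -0.25, 0.36, 80) d [-690.9  221.2   92.4] mm  a [ 0.0036 -0.0061  0.0001]
(0.37, -0.34, 0.33, 80) d [-779.7  236.7  121.9] mm  a [ 0.0036 -0.0061  0.0001]
```

```bash
python3 -m handwheel '[{"dx":-0.052,"dy":0.027,"dz":0,"ax":0,"ay":0,"az":0},{"dx":-0.104,"dy":0.054,"dz":0,"ax":0,"ay":0,"az":0},{"dx":-0.156,"dy":0.081,"dz":0,"ax":0,"ay":0,"az":0},{"dx":-0.208,"dy":0.108,"dz":0,"ax":0,"ay":0,"az":0},{"dx":-0.26,"dy":0.135,"dz":0,"ax":0,"ay":0,"az":0}]'  && python3 -m handwheel '[{"dx":-0.058,"dy":0.017,"dz":0.006,"ax":0,"ay":0,"az":0},{"dx":-0.116,"dy":0.034,"dz":0.012,"ax":0,"ay":0,"az":0},{"dx":-0.174,"dy":0.05,"dz":0.018,"ax":0,"ay":0,"az":0},{"dx":-0.232,"dy":0.07,"dz":0.024,"ax":0,"ay":0,"az":0},{"dx":-0.29,"dy":0.07,"dz":0.03,"ax":0,"ay":0,"az":0}]' && python3 -c "
from h import *
grab('wrist','w1')
pose();rel((.36,.2,.45,80),(.39,-.05,.42,80),(.37,-.25,.36,80),(.37,-.34,.33,80))"
```

```text
time: 1.4
tool_pos: [0.3582, 0.1869, 0.451]
tool_rot: [0.0, 0.766, 0.643, 0.0]
contact_force: [1.6, 0.4, 0.4]
gripper_width: 1.001
time: 2.02
tool_pos: [0.3762, -0.1112, 0.4203]
tool_rot: [-0.0, 0.767, 0.642, -0.0]
contact_force: [0.4, -0.0, 0.3]
gripper_width: 1.003
t 2.075 p [ 0.3744 -0.1169  0.419 ] yaw 79.34 z [-0.0045 -0.0031 -1.    ] F [ 0.1 -2.5 -0.8] T [-0.11  0.01 -0.  ] g 0.9988415483790286 J [-0.49 -0.55  1.81 -0.01  1.89 -1.88]
(0.36, 0.2, 0.45, 80) d [308.6 -72.9 -31.9] mm  a [-0.0039  0.0038 -0.0115]
(0.39, -0.05, 0.42, 80) d [68.6  3.  -1.3] mm  a [-0.0039  0.0038 -0.0115]
(0.37, -0.25, 0.36, 80) d [-131.4   20.6   59.4] mm  a [-0.0039  0.0038 -0.0115]
(0.37, -0.34, 0.33, 80) d [-219.7   37.3   89.7] mm  a [-0.0039  0.0038 -0.0115]
```

View pics/w1.png

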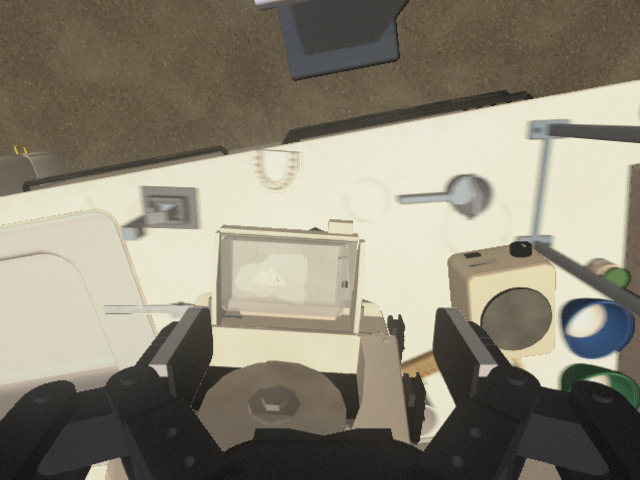

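The wrist view shows the holder and hook at (165,208), the cast at (276,170) and the pail at (465,197). The way to the hook is clear.

```bash
python3 -m handwheel '[{"dx":-0.055,"dy":0.008,"dz":0.02,"ax":0,"ay":0,"az":0},{"dx":-0.11,"dy":0.012,"dz":0.045,"ax":0,"ay":0,"az":0},{"dx":-0.165,"dy":0.016,"dz":0.07,"ax":0,"ay":0,"az":0},{"dx":-0.215,"dy":0.02,"dz":0.09,"ax":0,"ay":0,"az":0},{"dx":-0.215,"dy":0.02,"dz":0.09,"ax":0,"ay":0,"az":0}]' 0 && python3 -c "
from h import *
f=grab('wrist','w2')
pose();rel((.39,-.34,.25,80))
c=cloud(f);P=c[:330].reshape(-1,3)
for lo,hi in [(.003,.012),(.015,.035),(.04,.07),(.07,.12),(.12,.14)]:
  q=P[(P[:,2]>lo)&(P[:,2]<hi)&(abs(P[:,0]-.39)<.06)&(abs(P[:,1]+.34)<.06)];print(lo,len(q),q.mean(0),q.min(0),q.max(0)) if len(q) else 0
"
```

```text
time: 2.7
tool_pos: [0.3571, -0.3256, 0.3279]
tool_rot: [-0.003, 0.768, 0.641, -0.0]
contact_force: [-0.5, 0.4, 0.4]
gripper_width: 0.999
t 2.75 p [ 0.3579 -0.3246  0.3296] yaw 79.79 z [-0.0021  0.0032 -1.    ] F [ 0.1 -0.   0.1] T [0.06 0.04 0.02] g 0.9988844403071407 J [-0.89 -0.33  1.8   0.    1.68 -2.28]
(0.39, -0.34, 0.25, 80) d [-9.7 34.6 79.4] mm  a [-0.0027 -0.0027 -0.0036]
0.003 1921 [ 0.38410888 -0.34035592  0.00523517] [ 0.34933027 -0.38911807  0.00300763] [ 0.42636145 -0.29608568  0.01199498]
0.015 803 [ 0.38384197 -0.34267626  0.02327652] [ 0.3636449  -0.37325516  0.01500497] [ 0.41327792 -0.31172879  0.03493523]
0.04 285 [ 0.38916513 -0.33935391  0.06010978] [ 0.38015185 -0.35189212  0.04068227] [ 0.39887047 -0.32816066  0.06954373]
0.07 83 [ 0.38233915 -0.34772145  0.09686096] [ 0.37968563 -0.35240911  0.0704901 ] [ 0.39408679 -0.33151927  0.11946024]
0.12 413 [ 0.38818199 -0.34274455  0.13361759] [ 0.37972089 -0.35435279  0.12032246] [ 0.39852746 -0.33148686  0.13619608]
```

View pics/w2.png

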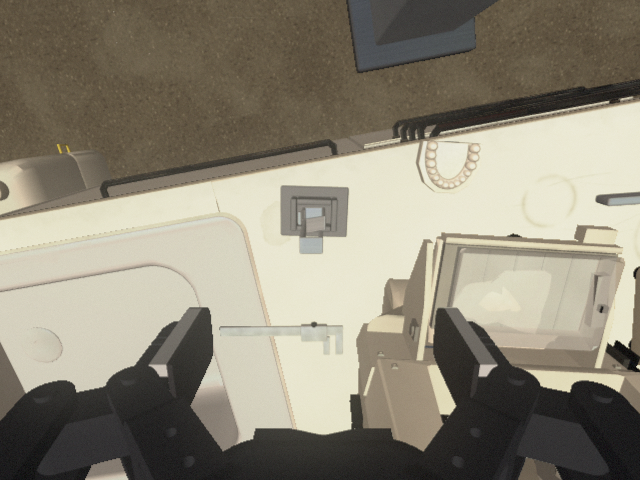

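```bash
python3 - <<'E'
from h import *
f=load('w2');c=cloud(f);im=f['image']
def rect(m):
    P=c[m][:,:2].astype(np.float32); r=cv2.minAreaRect(P*1000);print(len(P),r,P.mean(0))
x,y,z=c[...,0],c[...,1],c[...,2]
box=(abs(x-.385)<.06)&(abs(y+.34)<.06); box[330:]=0
rect(box&(z>.128))
rect(box&(z>.132))
print(np.percentile(z[box&(z>.128)],[5,50,95]), np.median(z[280:300,330:350]))
# foot by colour
g=im.max(-1); m=(g<140); m=m&box&(z<.012); 
m=cv2.morphologyEx(m.astype(np.uint8),cv2.MORPH_OPEN,np.ones((3,3)))>0
rect(m)
cv2.imwrite('pics/w2c.png',cv2.resize(im[170:270,260:370],None,fx=6,fy=6,interpolation=cv2.INTER_CUBIC))
E
```

```text
1557 ((370.8587341308594, -334.6197204589844), (101.2950668334961, 54.57466506958008), 79.59397888183594) [ 0.3558351 -0.3408745]
1540 ((370.8587341308594, -334.6197204589844), (101.2950668334961, 54.57466506958008), 79.59397888183594) [ 0.35554898 -0.3408676 ]
[0.13349336 0.34725517 0.35786664] -0.0005476372041923194
990 ((340.1824645996094, -339.6954345703125), (120.22966766357422, 33.32284164428711), 87.71798706054688) [ 0.34377196 -0.33778945]
```

View pics/w2c.png

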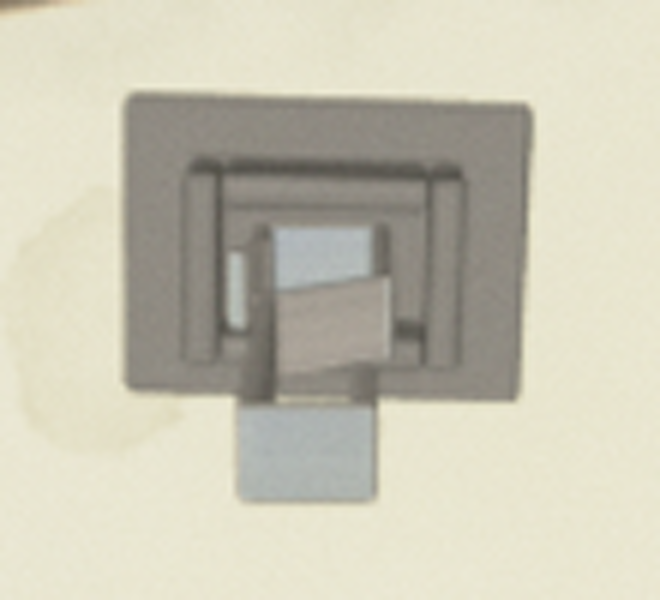

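```bash
cat >> h.py <<'E'
def onz(f,uv,z):
    uv=np.atleast_2d(np.array(uv,float));K=f['K']
    d=np.stack([(uv[:,0]-K[0,2])/K[0,0],-(uv[:,1]-K[1,2])/K[1,1],-np.ones(len(uv))],-1)@rot(f['rotation']).T
    return f['xyz']+d*((z-f['xyz'][2])/d[:,2])[:,None]
E
python3 - <<'E'
from h import *
f=load('w2')
for q,z in [([(236,403),(378,403),(378,502),(236,502)],.135),([(128,94),(530,104),(518,401),(127,391)],.005),([(186,165),(461,172),(458,365),(184,362)],.024)]:
    P=onz(f,np.array(q)/6+[260,170]-.42,z)[:,:2];print(P.round(4),P.mean(0).round(4))
    for a,b in[(0,1),(3,2),(1,2),(0,3)]:
        e=P[b]-P[a];print(np.linalg.norm(e).round(4),np.degrees(np.arctan2(e[1],e[0])).round(1))
rel((.389,-.3426,.25,79.5),(.389,-.3426,.106,79.5))
E
```

```text
[[ 0.3796 -0.3514]
 [ 0.3835 -0.3301]
 [ 0.3993 -0.3329]
 [ 0.3953 -0.3546]] [ 0.3894 -0.3423]
0.0217 79.6
0.022 79.6
0.0161 -10.3
0.0161 -11.4
[[ 0.3493 -0.3751]
 [ 0.3661 -0.2948]
 [ 0.4283 -0.3074]
 [ 0.4112 -0.3886]] [ 0.3887 -0.3415]
0.082 78.2
0.083 78.1
0.0635 -11.5
0.0633 -12.4
[[ 0.3624 -0.3642]
 [ 0.3735 -0.3111]
 [ 0.4126 -0.3184]
 [ 0.4019 -0.3729]] [ 0.3876 -0.3417]
0.0543 78.1
0.0555 78.9
0.0397 -10.6
0.0405 -12.3
(0.389, -0.3426, 0.25, 79.5) d [-12.4  34.   79.4] mm  a [-0.0027 -0.0027  0.0051]
(0.389, -0.3426, 0.106, 79.5) d [-12.8  34.4 223.4] mm  a [-0.0027 -0.0027  0.0051]
```

```bash
python3 - <<'E'
from h import *
for n in ['w2','w1','top0']:
    f=load(n);c=cloud(f);P=c[:300].reshape(-1,3)
    q=P[(P[:,0]>.33)&(P[:,0]<.47)&(P[:,1]>-.42)&(P[:,1]<-.24)&(P[:,2]>.05)&(P[:,2]<.3)]
    H={}
    for p in q: k=(round(p[0]/.02)*.02,round(p[1]/.02)*.02);H[k]=max(H.get(k,0),p[2])
    print(n,sorted((round(a,2),round(b,2),round(float(h),3)) for (a,b),h in H.items()))
E
```

```text
w2 [(0.38, -0.36, 0.136), (0.38, -0.34, 0.136), (0.38, -0.32, 0.055), (0.4, -0.36, 0.136), (0.4, -0.34, 0.136), (0.4, -0.32, 0.055), (0.4, -0.24, 0.154), (0.42, -0.24, 0.161), (0.44, -0.26, 0.167), (0.44, -0.24, 0.167), (0.46, -0.26, 0.156), (0.46, -0.24, 0.161)]
w1 [(0.38, -0.36, 0.135), (0.38, -0.34, 0.137), (0.38, -0.32, 0.056), (0.4, -0.36, 0.136), (0.4, -0.34, 0.137), (0.4, -0.32, 0.055), (0.4, -0.24, 0.154), (0.42, -0.24, 0.161), (0.44, -0.26, 0.17), (0.44, -0.24, 0.169), (0.46, -0.26, 0.171), (0.46, -0.24, 0.185)]
top0 [(0.38, -0.36, 0.138), (0.38, -0.34, 0.141), (0.38, -0.32, 0.124), (0.4, -0.36, 0.14), (0.4, -0.34, 0.141), (0.4, -0.32, 0.058), (0.4, -0.24, 0.15), (0.42, -0.24, 0.162), (0.44, -0.24, 0.174), (0.46, -0.26, 0.172), (0.46, -0.24, 0.176)]
```

```bash
python3 -m handwheel '[{"dx":-0.006,"dy":0.017,"dz":0.02,"ax":-0.0027,"ay":-0.0027,"az":0.015},{"dx":-0.012,"dy":0.034,"dz":0.05,"ax":-0.0027,"ay":-0.0027,"az":0.015},{"dx":-0.012,"dy":0.034,"dz":0.08,"ax":-0.0027,"ay":-0.0027,"az":0.015},{"dx":-0.012,"dy":0.034,"dz":0.11,"ax":-0.0027,"ay":-0.0027,"az":0.015},{"dx":-0.012,"dy":0.034,"dz":0.11,"ax":-0.0027,"ay":-0.0027,"az":0.015}]' 80 && python3 -c "
from h import *
grab('wrist','w3')
pose();rel((.389,-.342,.106,78.7))"
```

```text
time: 3.38
tool_pos: [0.3896, -0.3398, 0.2194]
tool_rot: [-0.0, 0.771, 0.637, -0.0]
contact_force: [-0.3, 0.7, 0.7]
gripper_width: 0.683
t 3.425 p [ 0.3903 -0.3409  0.2216] yaw 79.15 z [ 0.002  -0.0026 -1.    ] F [ 1.1  0.1 -0. ] T [-0.03  0.01 -0.05] g 0.6891300680674404 J [-0.86 -0.2   1.87 -0.    1.47 -2.24]
(0.389, -0.342, 0.106, 78.7) d [ -1.1  -1.3 115.6] mm  a [0.0024 0.0022 0.0079]
```

View pics/w3.png

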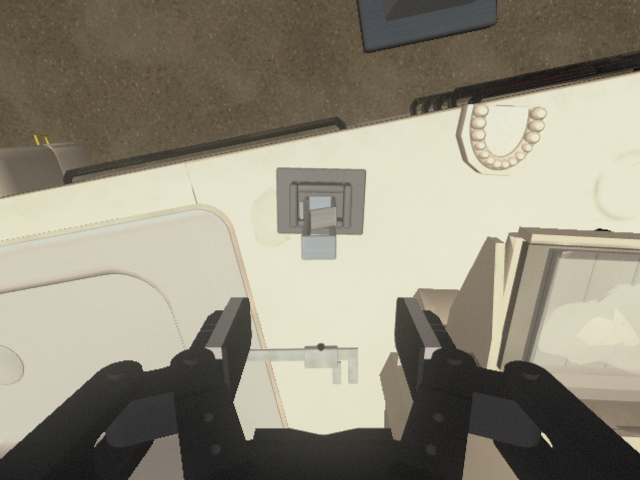

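The hook top now sits at about (302–336, 234–259), between the fingers and slightly left of their midline at about 322.

```bash
python3 - <<'E'
from h import *
f=load('w3')
im=f['image'];cv2.imwrite('pics/w3c.png',cv2.resize(im[180:270,270:375],None,fx=7,fy=6,interpolation=cv2.INTER_CUBIC))
print(onz(f,[(318.6,246.5)],.135))
E
python3 -m handwheel '[{"dx":-0.001,"dy":-0.001,"dz":0.03,"ax":0.002,"ay":0.002,"az":0.008},{"dx":-0.001,"dy":-0.001,"dz":0.06,"ax":0.002,"ay":0.002,"az":0.008},{"dx":-0.001,"dy":-0.001,"dz":0.06,"ax":0.002,"ay":0.002,"az":0.008}]'
python3 -c "
from h import *
grab('wrist','w4')
pose();rel((.389,-.342,.106,78.7))"
```

```text
[[ 0.38882856 -0.34264693  0.135     ]]
time: 3.8
tool_pos: [0.3887, -0.3422, 0.1611]
tool_rot: [-0.0, 0.774, 0.634, 0.0]
contact_force: [0.4, 0.5, -0.1]
gripper_width: 0.683
t 3.85 p [ 0.3894 -0.3431  0.1628] yaw 78.64 z [ 0.0015 -0.0017 -1.    ] F [0.5 0.6 0.3] T [0.03 0.04 0.  ] g 0.6900226035322633 J [-0.87 -0.15  1.93  0.    1.36 -2.24]
(0.389, -0.342, 0.106, 78.7) d [ 1.1 -0.7 56.8] mm  a [ 0.0018  0.0014 -0.0011]
```

View pics/w3c.png

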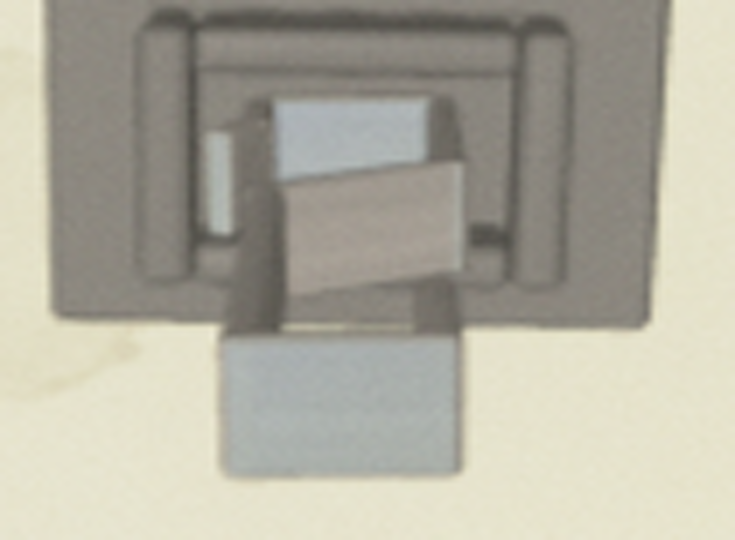

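View pics/w4.png

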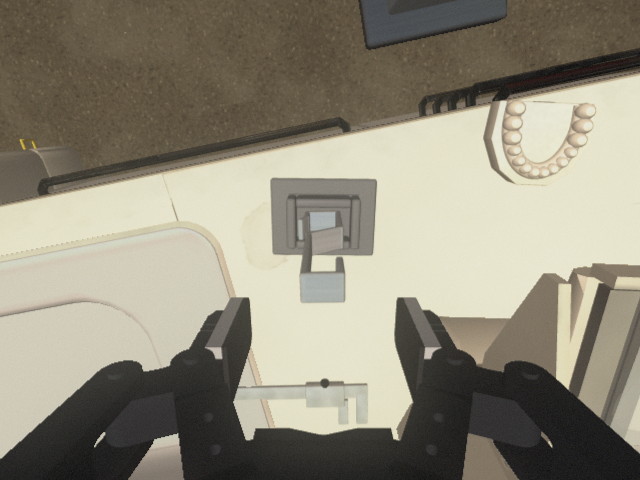

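The hook top is centred at (322,282), on the finger midline. I'll descend and close.

```bash
python3 -m handwheel '[{"dx":0.0005,"dy":-0.0007,"dz":0.03,"ax":0,"ay":0,"az":0},{"dx":0.0005,"dy":-0.0007,"dz":0.0575,"ax":0,"ay":0,"az":0},{"dx":0.0005,"dy":-0.0007,"dz":0.0575,"ax":0,"ay":0,"az":0}]' && python3 -m handwheel '[{"dx":0,"dy":0,"dz":0,"ax":0,"ay":0,"az":0},{"dx":0,"dy":0,"dz":0,"ax":0,"ay":0,"az":0},{"dx":0,"dy":0,"dz":0,"ax":0,"ay":0,"az":0},{"dx":0,"dy":0,"dz":0,"ax":0,"ay":0,"az":0}]' 255
python3 -c "
from h import *
grab('wrist','w5')
pose();rel((.389,-.342,.3,78.7))"
```

```text
time: 4.22
tool_pos: [0.3883, -0.3422, 0.1042]
tool_rot: [0.0, 0.774, 0.634, 0.0]
contact_force: [-0.0, -0.4, 0.4]
gripper_width: 0.682
time: 4.72
tool_pos: [0.3895, -0.3435, 0.1063]
tool_rot: [0.002, 0.774, 0.633, 0.0]
contact_force: [1.1, 1.8, 7.0]
gripper_width: 0.247
t 4.775 p [ 0.3895 -0.3435  0.1064] yaw 78.61 z [ 0.0034 -0.0034 -1.    ] F [-0.  -0.9  6.6] T [0.22 0.02 0.03] g 0.24407270078901688 J [-0.87 -0.09  1.97  0.    1.26 -2.24]
(0.389, -0.342, 0.3, 78.7) d [   0.9    0.  -193.7] mm  a [ 0.004   0.0027 -0.0016]
```

View pics/w5.png

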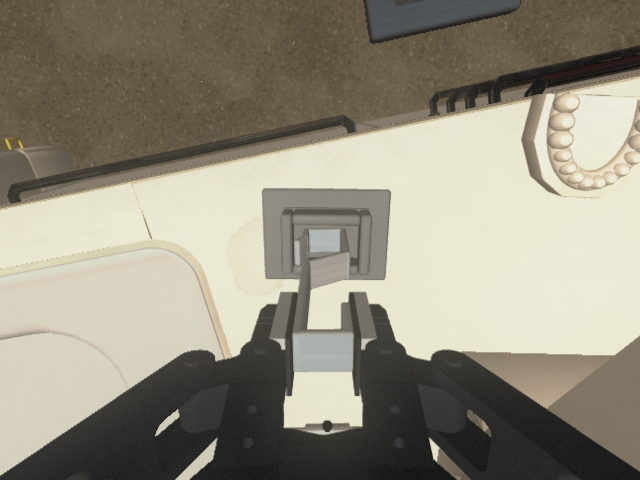

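The grip holds, with the opening at about 21 mm. Now I'll lift and carry the hook round the front.

```bash
python3 -m handwheel '[{"dx":0,"dy":0,"dz":-0.02,"ax":0.002,"ay":0.002,"az":0},{"dx":0,"dy":0,"dz":-0.06,"ax":0.002,"ay":0.002,"az":0},{"dx":0,"dy":0,"dz":-0.12,"ax":0.002,"ay":0.002,"az":0},{"dx":0,"dy":0,"dz":-0.18,"ax":0.002,"ay":0.002,"az":0},{"dx":0.01,"dy":-0.01,"dz":-0.235,"ax":0.002,"ay":0.002,"az":0}]'
python3 -c "
from h import *
pose();rel((.36,-.25,.36,79),(.37,-.05,.38,80),(.42,.09,.38,82))"
```

```text
time: 5.4
tool_pos: [0.3802, -0.3305, 0.3412]
tool_rot: [-0.0, 0.774, 0.633, 0.0]
contact_force: [0.7, -0.5, -1.2]
gripper_width: 0.245
t 5.4 p [ 0.3802 -0.3305  0.3412] yaw 78.59 z [-4.e-04  6.e-04 -1.e+00] F [ 0.7 -0.5 -1.2] T [-0.01 -0.03 -0.01] g 0.24547346302434797 J [-0.86 -0.28  1.74  0.    1.68 -2.24]
(0.36, -0.25, 0.36, 79) d [ 75.  -35.7 -18.8] mm  a [-0.0005 -0.0005 -0.0071]
(0.37, -0.05, 0.38, 80) d [273.  -65.5 -38.6] mm  a [-0.0005 -0.0005 -0.0246]
(0.42, 0.09, 0.38, 82) d [420.1 -44.2 -38.6] mm  a [-0.0005 -0.0006 -0.0595]
```

```bash
python3 -m handwheel '[{"dx":0.035,"dy":-0.017,"dz":-0.015,"ax":0,"ay":0,"az":0},{"dx":0.085,"dy":-0.035,"dz":-0.025,"ax":0,"ay":0,"az":-0.01},{"dx":0.14,"dy":-0.045,"dz":-0.03,"ax":0,"ay":0,"az":-0.02},{"dx":0.195,"dy":-0.055,"dz":-0.035,"ax":0,"ay":0,"az":-0.03},{"dx":0.25,"dy":-0.065,"dz":-0.038,"ax":0,"ay":0,"az":-0.04}]' && python3 -m handwheel '[{"dx":0.05,"dy":0.004,"dz":0,"ax":0,"ay":0,"az":-0.01},{"dx":0.10,"dy":0.01,"dz":0,"ax":0,"ay":0,"az":-0.02},{"dx":0.14,"dy":0.015,"dz":0,"ax":0,"ay":0,"az":-0.02},{"dx":0.155,"dy":0.018,"dz":0,"ax":0,"ay":0,"az":-0.02},{"dx":0.155,"dy":0.018,"dz":0,"ax":0,"ay":0,"az":-0.02}]'
python3 -c "
from h import *
grab('wrist','w6')
pose();rel((.36,-.25,.36,79),(.37,-.05,.38,80),(.42,.09,.38,82))"
```

```text
time: 6.02
tool_pos: [0.3655, -0.0711, 0.3777]
tool_rot: [-0.0, 0.761, 0.649, 0.001]
contact_force: [0.1, 0.9, -1.0]
gripper_width: 0.246
time: 6.65
tool_pos: [0.4082, 0.0777, 0.3773]
tool_rot: [-0.001, 0.754, 0.657, -0.0]
contact_force: [-0.3, -1.0, -1.7]
gripper_width: 0.252
t 6.7 p [0.4082 0.077  0.3773] yaw 82.04 z [-1.5e-03  8.0e-04 -1.0e+00] F [-0.3 -0.5 -0.8] T [-0.   -0.   -0.02] g 0.2442223496237652 J [ 0.01 -0.51  1.85  0.    1.8  -1.43]
(0.36, -0.25, 0.36, 79) d [-330.6   -2.4   17.1] mm  a [-0.0016 -0.0005  0.0531]
(0.37, -0.05, 0.38, 80) d [-131.1  -20.2   -2.7] mm  a [-0.0016 -0.0005  0.0356]
(0.42, 0.09, 0.38, 82) d [14.5  9.9 -2.7] mm  a [-0.0016 -0.0006  0.0007]
```

View pics/w6.png

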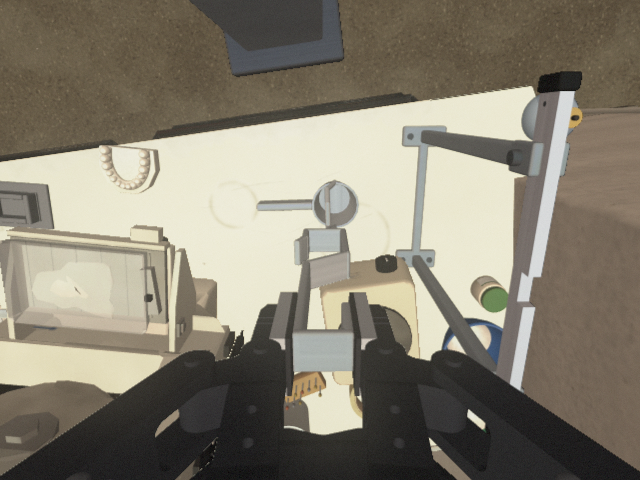

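The wrist view shows the notch in the bar's top edge at about (528, 276–305). I'll zoom in on it.

```bash
python3 - <<'E'
from h import *
f=load('w6');im=f['image']
cv2.imwrite('pics/w6c.png',cv2.resize(im[250:330,490:570],None,fx=7,fy=7,interpolation=cv2.INTER_CUBIC))
cv2.imwrite('pics/w6d.png',cv2.resize(im[60:190,500:600],None,fx=4,fy=4,interpolation=cv2.INTER_CUBIC))
E
```

```text
(no output)
```

View pics/w6c.png

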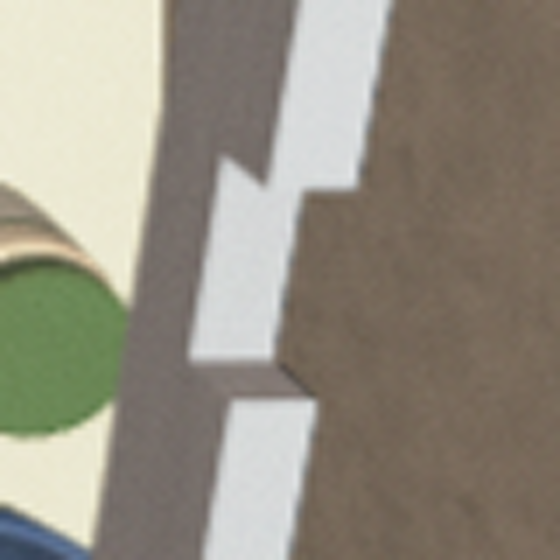

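View pics/w6d.png

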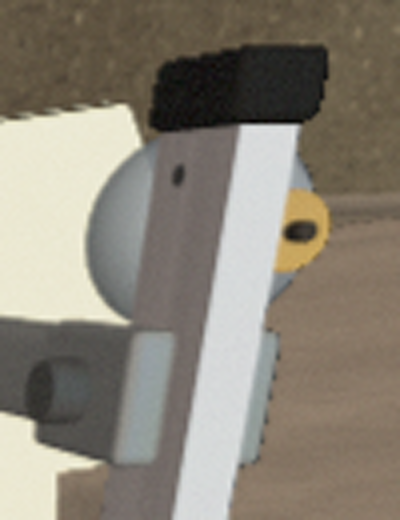

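```bash
python3 - <<'E'
from h import *
f=load('w6');c=cloud(f)
A=np.array([(267,187),(358,187),(230,399),(317,400)])/7+[490,250]-.43
B=np.array([(240,124),(298,124)])/4+[500,60]-.4
for z in (.298,.3):
    P=onz(f,np.r_[A,B],z)[:,:2];print(z,P.round(4).tolist())
    near=P[:2].mean(0);far=P[2:4].mean(0);end=P[4:].mean(0)
    e=far-near;print('notch len',np.linalg.norm(e),'mid',(near+far)/2,'width',np.linalg.norm(P[1]-P[0]),np.linalg.norm(P[3]-P[2]))
    e=far-end;print('bar dir(far) deg',np.degrees(np.arctan2(e[1],e[0])))
zz=c[255:265,540:543];print(zz.reshape(-1,3)[:,2])
E
```

```text
0.298 [[0.4434, 0.2026], [0.4445, 0.2107], [0.4644, 0.1997], [0.4656, 0.2077], [0.3353, 0.2171], [0.3364, 0.2249]]
notch len 0.021230255556389344 mid [0.45448469 0.20516486] width 0.008174341826019487 0.008041776761473723
bar dir(far) deg -7.640846727909622
0.3 [[0.4424, 0.2016], [0.4435, 0.2096], [0.4632, 0.1987], [0.4644, 0.2066], [0.3353, 0.216], [0.3363, 0.2237]]
notch len 0.021038427847396946 mid [0.45336707 0.20410512] width 0.00810048189245243 0.00796911463038045
bar dir(far) deg -7.640846727909628
[0.29965721 0.29947821 0.29863631 0.29954227 0.30068091 0.2991686
 0.30005444 0.29994936 0.29894347 0.29994112 0.29872473 0.29838998
 0.29951019 0.29909016 0.29974106 0.29874373 0.30020395 0.29880519
 0.29894891 0.29937897 0.29822911 0.29928315 0.30018765 0.29931303
 0.29949736 0.29957265 0.2992665  0.29908259 0.29905568 0.30014847]
```

```bash
python3 - <<'E'
from h import *
rel((.415,.128,.345,82.36),(.4177,.148,.309,82.36),(.4257,.208,.309,82.36))
E
```

```text
(0.415, 0.128, 0.345, 82.36) d [51.4 -0.3 32.3] mm  a [-0.0016 -0.0006 -0.0056]
(0.4177, 0.148, 0.309, 82.36) d [71.6 -0.3 68.4] mm  a [-0.0016 -0.0006 -0.0056]
(0.4257, 0.208, 0.309, 82.36) d [132.1  -0.7  68.4] mm  a [-0.0016 -0.0006 -0.0056]
```

```bash
python3 -m handwheel '[{"dx":0.025,"dy":0,"dz":0.02,"ax":-0.0015,"ay":-0.0005,"az":-0.0055},{"dx":0.05,"dy":0,"dz":0.045,"ax":-0.0015,"ay":-0.0005,"az":-0.0055},{"dx":0.07,"dy":0,"dz":0.0685,"ax":-0.0015,"ay":-0.0005,"az":-0.0055},{"dx":0.07,"dy":0,"dz":0.0685,"ax":-0.0015,"ay":-0.0005,"az":-0.0055},{"dx":0.07,"dy":0,"dz":0.0685,"ax":-0.0015,"ay":-0.0005,"az":-0.0055}]'
python3 - <<'E'
from h import *
f=grab('wrist','w7')
pose();rel((.4257,.208,.309,82.36))
cv2.imwrite('pics/w7c.png',f['image'][200:,240:560][:,:].repeat(2,0).repeat(2,1))
E
```

```text
time: 7.32
tool_pos: [0.4183, 0.1458, 0.3101]
tool_rot: [0.0, 0.753, 0.658, 0.001]
contact_force: [-0.4, -0.1, -1.1]
gripper_width: 0.246
t 7.375 p [0.4185 0.1459 0.3105] yaw 82.26 z [ 2.7e-03  7.0e-04 -1.0e+00] F [ 0.7  0.3 -0.9] T [0.07 0.   0.07] g 0.24791877640819868 J [ 0.17 -0.44  1.91  0.    1.67 -1.27]
(0.4257, 0.208, 0.309, 82.36) d [62.5 -1.2  1.6] mm  a [ 0.0026 -0.0011 -0.0018]
```

View pics/w7c.png

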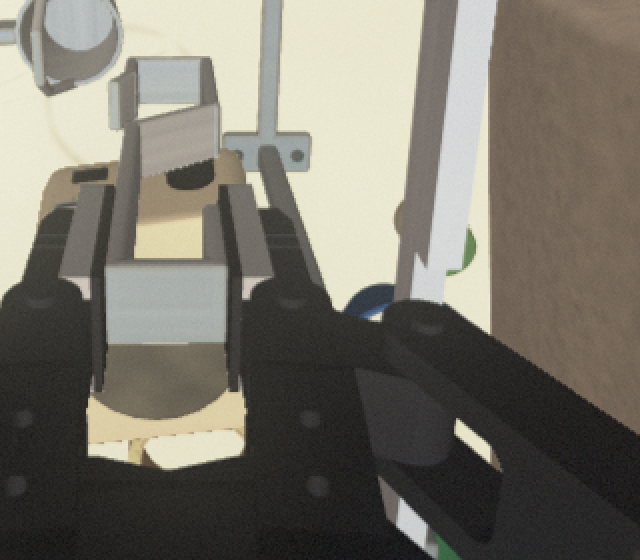

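The hook hangs straight in the grip and the bar is to the right, with its top below the fingertips. I'll traverse over the bar.

```bash
python3 -m handwheel '[{"dx":0.02,"dy":-0.0005,"dz":0.0005,"ax":0.002,"ay":-0.001,"az":-0.002},{"dx":0.045,"dy":-0.001,"dz":0.0005,"ax":0.002,"ay":-0.001,"az":-0.002},{"dx":0.0615,"dy":-0.001,"dz":0.0005,"ax":0.002,"ay":-0.001,"az":-0.002},{"dx":0.0625,"dy":-0.001,"dz":0.0005,"ax":0.002,"ay":-0.001,"az":-0.002},{"dx":0.0625,"dy":-0.001,"dz":0.0005,"ax":0.002,"ay":-0.001,"az":-0.002}]'
python3 - <<'E'
from h import *
f=grab('wrist','w8');g=grab('scene','s8')
pose();rel((.4257,.208,.309,82.36))
cv2.imwrite('pics/w8c.png',f['image'][200:,180:480][:,:].repeat(2,0).repeat(2,1))
cv2.imwrite('pics/s8c.png',cv2.resize(g['image'][120:270,200:350],None,fx=4,fy=4,interpolation=cv2.INTER_CUBIC))
E
```

```text
time: 8.0
tool_pos: [0.4254, 0.2086, 0.3088]
tool_rot: [-0.0, 0.752, 0.659, -0.001]
contact_force: [-1.2, -0.5, -1.2]
gripper_width: 0.245
t 8.1 p [0.4253 0.2085 0.3087] yaw 82.43 z [-1.4e-03 -2.0e-04 -1.0e+00] F [-0.2 -0.2 -1.1] T [ 0.02 -0.01  0.03] g 0.25073102064208724 J [ 0.3  -0.35  1.85  0.    1.65 -1.14]
(0.4257, 0.208, 0.309, 82.36) d [-0.4  0.5 -0.3] mm  a [-0.0014  0.0003  0.0013]
```

View pics/w8c.png

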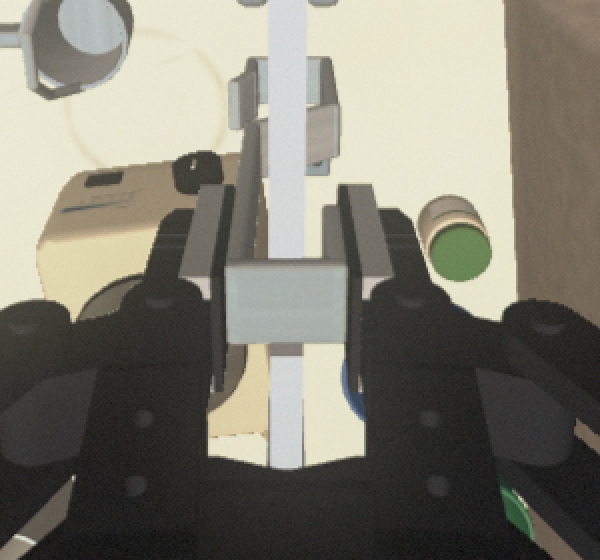

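View pics/s8c.png

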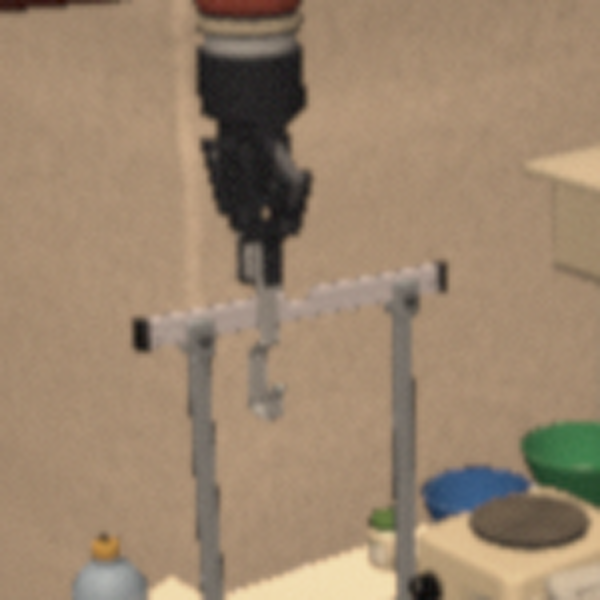

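The bar runs centrally (x≈287) between the hook's legs, with both fingertips straddling it. I'll lower to contact in small steps.

```bash
python3 -m handwheel '[{"dx":-0.0004,"dy":0.0005,"dz":0.012,"ax":-0.001,"ay":0,"az":0.001},{"dx":-0.0004,"dy":0.0005,"dz":0.024,"ax":-0.001,"ay":0,"az":0.001},{"dx":-0.0004,"dy":0.0005,"dz":0.031,"ax":-0.001,"ay":0,"az":0.001},{"dx":-0.0004,"dy":0.0005,"dz":0.031,"ax":-0.001,"ay":0,"az":0.001}]'
python3 -m handwheel '[{"dx":0,"dy":0,"dz":0.001,"ax":0,"ay":0,"az":0},{"dx":0,"dy":0,"dz":0.001,"ax":0,"ay":0,"az":0}]'; python3 -m handwheel '[{"dx":0,"dy":0,"dz":0.001,"ax":0,"ay":0,"az":0},{"dx":0,"dy":0,"dz":0.001,"ax":0,"ay":0,"az":0}]'
```

```text
time: 8.6
tool_pos: [0.4252, 0.2085, 0.2764]
tool_rot: [-0.001, 0.752, 0.659, -0.001]
contact_force: [0.4, 0.5, -1.2]
gripper_width: 0.246
time: 8.85
tool_pos: [0.4257, 0.2087, 0.2769]
tool_rot: [-0.0, 0.752, 0.659, 0.0]
contact_force: [-0.0, 0.0, -1.0]
gripper_width: 0.247
time: 9.1
tool_pos: [0.4256, 0.2087, 0.2756]
tool_rot: [-0.0, 0.752, 0.659, -0.0]
contact_force: [-0.1, -0.2, -1.8]
gripper_width: 0.244
```

```bash
for i in 1 2; do python3 -c "
from h import *
pose()"; done;  python3 -m handwheel '[{"dx":0,"dy":0,"dz":0.001,"ax":0,"ay":0,"az":0},{"dx":0,"dy":0,"dz":0.001,"ax":0,"ay":0,"az":0}]'; python3 -m handwheel '[{"dx":0,"dy":0,"dz":0.001,"ax":0,"ay":0,"az":0},{"dx":0,"dy":0,"dz":0.001,"ax":0,"ay":0,"az":0}]'
```

```text
t 9.1 p [0.4256 0.2087 0.2756] yaw 82.42 z [-6.e-04  1.e-04 -1.e+00] F [-0.1 -0.2 -1.8] T [-0.05  0.01  0.01] g 0.24392726498788084 J [ 0.3  -0.34  1.9   0.    1.59 -1.14]
t 9.1 p [0.4256 0.2087 0.2756] yaw 82.42 z [-6.e-04  1.e-04 -1.e+00] F [-0.1 -0.2 -1.8] T [-0.05  0.01  0.01] g 0.24392726498788084 J [ 0.3  -0.34  1.9   0.    1.59 -1.14]
time: 9.35
tool_pos: [0.4257, 0.2087, 0.275]
tool_rot: [-0.0, 0.752, 0.659, -0.0]
contact_force: [-1.9, -0.4, 1.1]
gripper_width: 0.244
time: 9.6
tool_pos: [0.4257, 0.2087, 0.2743]
tool_rot: [-0.0, 0.752, 0.659, 0.0]
contact_force: [-2.1, -1.1, 3.2]
gripper_width: 0.25
```

```bash
python3 -m handwheel '[{"dx":0,"dy":0.003,"dz":0,"ax":0,"ay":0,"az":0},{"dx":0,"dy":0.007,"dz":0,"ax":0,"ay":0,"az":0},{"dx":0,"dy":0.011,"dz":0,"ax":0,"ay":0,"az":0},{"dx":0,"dy":0.015,"dz":0,"ax":0,"ay":0,"az":0},{"dx":0,"dy":0.015,"dz":0,"ax":0,"ay":0,"az":0}]'; python3 -m handwheel '[{"dx":0,"dy":0.003,"dz":0,"ax":0,"ay":0,"az":0},{"dx":0,"dy":0.006,"dz":0,"ax":0,"ay":0,"az":0},{"dx":0,"dy":0.008,"dz":0,"ax":0,"ay":0,"az":0},{"dx":0,"dy":0.008,"dz":0,"ax":0,"ay":0,"az":0}]'
python3 -c "
from h import *
pose();rel((.4534,.2043,.2745,82.36))"
```

```text
time: 10.22
tool_pos: [0.4412, 0.2067, 0.274]
tool_rot: [-0.0, 0.752, 0.659, 0.0]
contact_force: [-1.4, 0.2, 5.7]
gripper_width: 0.241
time: 10.72
tool_pos: [0.449, 0.2057, 0.2738]
tool_rot: [-0.0, 0.752, 0.659, 0.0]
contact_force: [-1.3, 0.4, 5.0]
gripper_width: 0.242
t 10.725 p [0.449  0.2057 0.2738] yaw 82.41 z [ 2.e-04  3.e-04 -1.e+00] F [-1.3  0.4  5. ] T [0.03 0.22 0.02] g 0.24196321901436899 J [ 0.28 -0.29  1.86  0.    1.57 -1.16]
(0.4534, 0.2043, 0.2745, 82.36) d [-0.8  4.6 -0.7] mm  a [ 0.0001 -0.0003  0.0008]
```

```bash
python3 -m handwheel '[{"dx":0,"dy":0.002,"dz":0,"ax":0,"ay":0,"az":0},{"dx":0,"dy":0.0025,"dz":0,"ax":0,"ay":0,"az":0},{"dx":0,"dy":0.0025,"dz":0,"ax":0,"ay":0,"az":0}]'; python3 -m handwheel '[{"dx":0,"dy":0.001,"dz":0,"ax":0,"ay":0,"az":0},{"dx":0,"dy":0.0015,"dz":0,"ax":0,"ay":0,"az":0},{"dx":0,"dy":0.0015,"dz":0,"ax":0,"ay":0,"az":0}]'
python3 -c "
from h import *
f=grab('wrist','w9')
cv2.imwrite('pics/w9c.png',cv2.resize(f['image'][300:440,250:400],None,fx=4,fy=4))
pose();rel((.4534,.2043,.2745,82.36))"
```

```text
time: 11.1
tool_pos: [0.451, 0.205, 0.2723]
tool_rot: [-0.0, 0.752, 0.659, -0.001]
contact_force: [1.9, 0.4, -1.7]
gripper_width: 0.245
time: 11.48
tool_pos: [0.4523, 0.205, 0.2733]
tool_rot: [-0.0, 0.752, 0.659, -0.0]
contact_force: [-0.6, 0.4, -1.0]
gripper_width: 0.248
t 11.525 p [0.4523 0.2051 0.2734] yaw 82.42 z [-1.e-03 -1.e-04 -1.e+00] F [ 1.   0.2 -0.9] T [ 0.06 -0.01  0.03] g 0.24573768584378441 J [ 0.28 -0.28  1.85  0.    1.57 -1.16]
(0.4534, 0.2043, 0.2745, 82.36) d [-0.6  1.2 -1.1] mm  a [-0.0009  0.0002  0.001 ]
```

View pics/w9c.png

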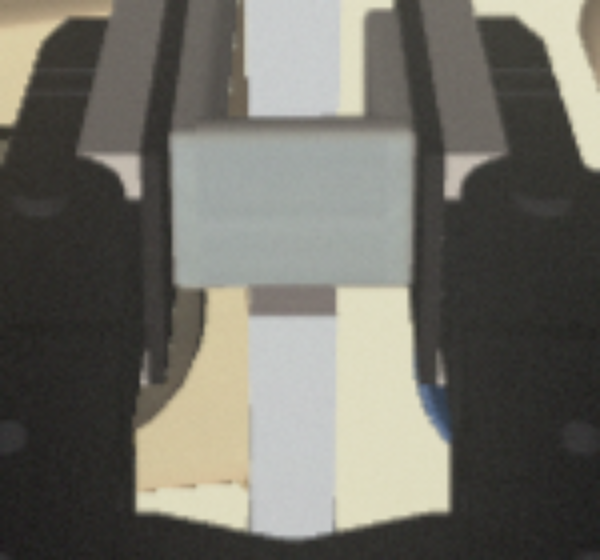

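The vertical force fell to its free-hanging value as the hook came over the notch. I'll move 1 mm further and lower.

```bash
python3 -m handwheel '[{"dx":0,"dy":0.001,"dz":0,"ax":0,"ay":0,"az":0},{"dx":0,"dy":0.001,"dz":0.002,"ax":0,"ay":0,"az":0},{"dx":0,"dy":0.001,"dz":0.004,"ax":0,"ay":0,"az":0},{"dx":0,"dy":0.001,"dz":0.004,"ax":0,"ay":0,"az":0}]';python3 -m handwheel '[{"dx":0,"dy":0,"dz":0.0015,"ax":0,"ay":0,"az":0},{"dx":0,"dy":0,"dz":0.0015,"ax":0,"ay":0,"az":0}]';python3 -m handwheel '[{"dx":0,"dy":0,"dz":0.001,"ax":0,"ay":0,"az":0},{"dx":0,"dy":0,"dz":0.001,"ax":0,"ay":0,"az":0}]'
```

```text
time: 12.02
tool_pos: [0.4532, 0.2049, 0.2691]
tool_rot: [-0.0, 0.752, 0.659, -0.001]
contact_force: [-0.4, 0.5, -0.9]
gripper_width: 0.25
time: 12.28
tool_pos: [0.4533, 0.2049, 0.2679]
tool_rot: [-0.0, 0.752, 0.659, -0.0]
contact_force: [0.9, -0.4, -1.0]
gripper_width: 0.244
time: 12.52
tool_pos: [0.4535, 0.205, 0.2672]
tool_rot: [-0.0, 0.752, 0.659, -0.0]
contact_force: [0.1, -0.7, 0.3]
gripper_width: 0.246
```

```bash
python3 -m handwheel '[{"dx":0,"dy":0,"dz":0.0005,"ax":0,"ay":0,"az":0},{"dx":0,"dy":0,"dz":0.0005,"ax":0,"ay":0,"az":0}]'; python3 -m handwheel '[{"dx":0,"dy":0,"dz":0,"ax":0,"ay":0,"az":0},{"dx":0,"dy":0,"dz":0,"ax":0,"ay":0,"az":0},{"dx":0,"dy":0,"dz":0,"ax":0,"ay":0,"az":0}]' 120
python3 -c "
from h import *
f=grab('wrist','w10');g=grab('scene','s10')
cv2.imwrite('pics/w10c.png',f['image'][160:,150:500])
cv2.imwrite('pics/s10c.png',cv2.resize(g['image'][120:270,200:350],None,fx=4,fy=4,interpolation=cv2.INTER_CUBIC))
pose()"
```

```text
time: 12.78
tool_pos: [0.4535, 0.205, 0.2669]
tool_rot: [-0.0, 0.752, 0.659, -0.0]
contact_force: [-1.6, 0.1, 0.9]
gripper_width: 0.249
time: 13.15
tool_pos: [0.4534, 0.2049, 0.2665]
tool_rot: [-0.0, 0.752, 0.659, -0.0]
contact_force: [0.4, 0.4, -0.1]
gripper_width: 0.53
t 13.25 p [0.4534 0.2049 0.2665] yaw 82.42 z [-7.e-04 -0.e+00 -1.e+00] F [-0.4 -0.9  0.3] T [-0.01  0.   -0.02] g 0.5276914281480006 J [ 0.27 -0.28  1.86  0.    1.56 -1.16]
```

View pics/w10c.png

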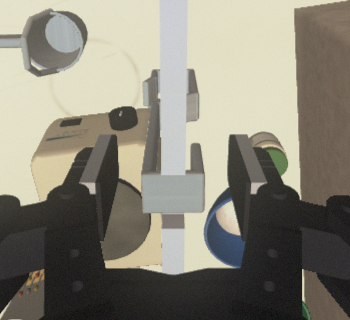

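View pics/s10c.png

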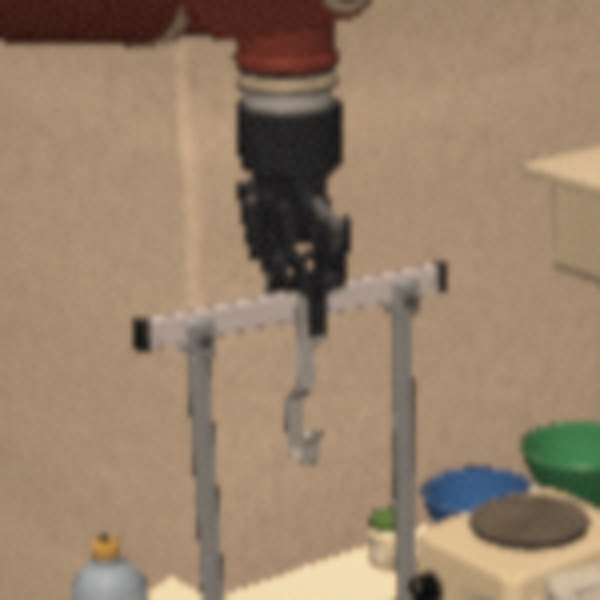

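The hook stands in the notch by itself and the fingers are clear. I'll lift away.

```bash
python3 -m handwheel '[{"dx":0,"dy":0,"dz":-0.01,"ax":0,"ay":0,"az":0},{"dx":0,"dy":0,"dz":-0.03,"ax":0,"ay":0,"az":0},{"dx":0,"dy":0,"dz":-0.06,"ax":0,"ay":0,"az":0},{"dx":0,"dy":0,"dz":-0.11,"ax":0,"ay":0,"az":0},{"dx":-0.02,"dy":-0.01,"dz":-0.14,"ax":0,"ay":0,"az":0}]'
python3 -c "
from h import *
f=load('w6');im=f['image']
cv2.imwrite('pics/w6p.png',cv2.resize(im[160:240,240:370],None,fx=6,fy=6,interpolation=cv2.INTER_CUBIC))
pose();rel((.40,-.04,.36,165),)"
```

```text
time: 13.88
tool_pos: [0.4414, 0.1868, 0.4111]
tool_rot: [0.001, 0.752, 0.659, 0.002]
contact_force: [0.1, -0.1, 0.2]
gripper_width: 0.53
t 13.875 p [0.4414 0.1868 0.4111] yaw 82.49 z [ 0.0038  0.0012 -1.    ] F [ 0.1 -0.1  0.2] T [ 0.03 -0.05 -0.01] g 0.530230562095825 J [ 0.24 -0.34  1.67  0.    1.8  -1.19]
(0.4, -0.04, 0.36, 165) d [-230.4  -11.6   50.7] mm  a [ 4.20e-03  1.20e-03 -1.44e+00]
```

View pics/w6p.png

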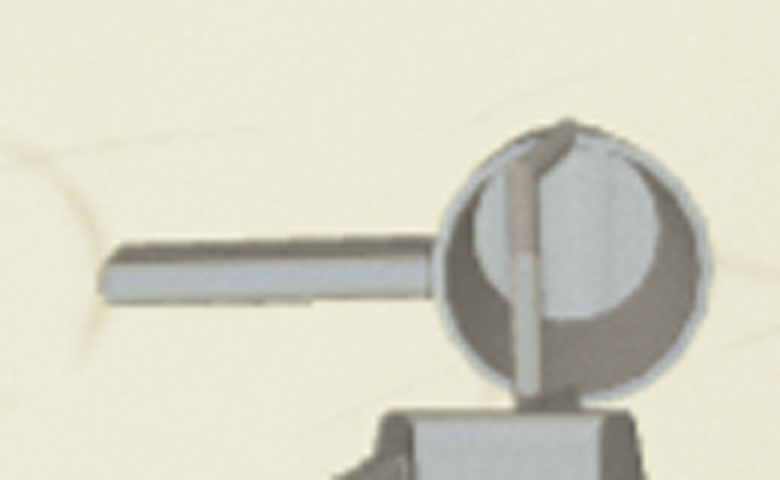

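```bash
python3 - <<'E'
from h import *
f=load('w6')
q=np.array([(103,281),(432,276),(573,262),(525,325)])/6+[240,160]-.42
P=onz(f,q,.048)[:,:2];print(P.round(4)); e=P[1]-P[0];print('handle yaw',np.degrees(np.arctan2(e[1],e[0])),np.linalg.norm(e)); print(np.linalg.norm(P[2]-P[0]), np.degrees(np.arctan2(*(P[2]-P[0])[::-1])))
u=(P[2]-P[0])/np.linalg.norm(P[2]-P[0])
print('grip84',P[2]-.084*u)
E
```

```text
[[ 0.4267 -0.0088]
 [ 0.4352  0.0599]
 [ 0.4363  0.0896]
 [ 0.4484  0.0778]]
handle yaw 82.98544010636824 0.06915674829510325
0.09882117996640127 84.45832861547434
grip84 [0.42818097 0.00596427]
```

```bash
python3 -m handwheel '[{"dx":-0.035,"dy":0,"dz":0,"ax":0.003,"ay":0.001,"az":-0.18},{"dx":-0.07,"dy":0,"dz":0,"ax":0.003,"ay":0.001,"az":-0.36},{"dx":-0.11,"dy":0,"dz":0,"ax":0.003,"ay":0.001,"az":-0.54},{"dx":-0.15,"dy":0,"dz":0.02,"ax":0.003,"ay":0.001,"az":-0.72},{"dx":-0.18,"dy":0.01,"dz":0.04,"ax":0.003,"ay":0.001,"az":-0.9}]' 120
python3 -c "
from h import *
pose();rel((.4286,.0071,.30,173.2),)"
```

```text
time: 14.5
tool_pos: [0.4271, 0.0053, 0.3688]
tool_rot: [0.0, 0.388, 0.921, -0.0]
contact_force: [-0.6, 0.1, -0.2]
gripper_width: 0.527
t 14.5 p [0.4271 0.0053 0.3688] yaw 134.29 z [ 7.e-04 -8.e-04 -1.e+00] F [-0.6  0.1 -0.2] T [ 0.03  0.02 -0.  ] g 0.5272773501652932 J [-0.16 -0.48  1.84 -0.    1.78 -2.51]
(0.4286, 0.0071, 0.3, 173.2) d [ 0.3  2.3 68.8] mm  a [-4.000e-04  1.000e-03 -6.792e-01]
```

The last joint's range stops me reaching tool yaw 173° here, as J6 would be −3.18. I'll grip at about 168° and let the pads align the loose pail. That keeps the camera on the side away from the rail.

```bash
python3 -m handwheel '[{"dx":0,"dy":0.001,"dz":0.03,"ax":0,"ay":0.001,"az":-0.18},{"dx":0,"dy":0.002,"dz":0.06,"ax":0,"ay":0.001,"az":-0.36},{"dx":0,"dy":0.002,"dz":0.10,"ax":0,"ay":0.001,"az":-0.52},{"dx":0,"dy":0.002,"dz":0.15,"ax":0,"ay":0.001,"az":-0.57},{"dx":0,"dy":0.002,"dz":0.18,"ax":0,"ay":0.001,"az":-0.585}]'
python3 -m handwheel '[{"dx":0,"dy":0,"dz":0,"ax":0,"ay":0,"az":0},{"dx":0,"dy":0,"dz":0,"ax":0,"ay":0,"az":0}]'
python3 -c "
from h import *
grab('wrist','w11')
pose();rel((.4286,.0071,.017,168),)"
```

```text
time: 15.12
tool_pos: [0.4275, 0.0082, 0.1857]
tool_rot: [-0.003, 0.108, 0.994, 0.0]
contact_force: [0.1, -0.1, 0.1]
gripper_width: 0.531
time: 15.38
tool_pos: [0.4291, 0.0079, 0.1892]
tool_rot: [-0.001, 0.109, 0.994, -0.0]
contact_force: [-0.1, -0.0, 1.1]
gripper_width: 0.53
t 15.425 p [0.4293 0.0079 0.1895] yaw 167.5 z [-2.e-04 -2.e-04 -1.e+00] F [0.4 0.1 0.3] T [-0.03  0.01 -0.02] g 0.5276063894835564 J [-0.16 -0.42  2.09 -0.    1.47 -3.08]
(0.4286, 0.0071, 0.017, 168) d [  0.5  -0.9 172.5] mm  a [-0.0002 -0.0001 -0.0088]
```

View pics/w11.png

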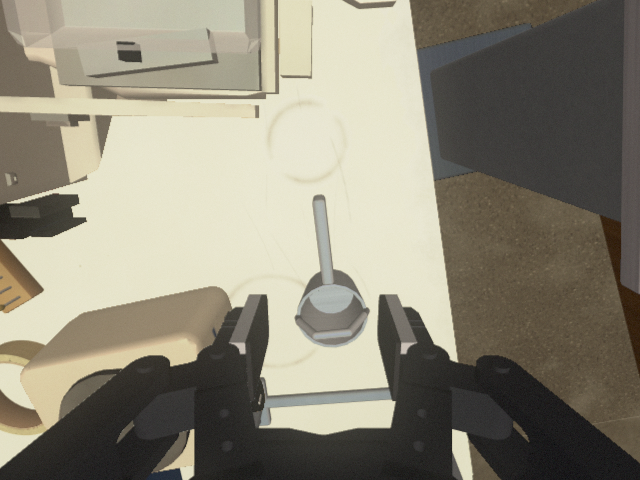

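The handle runs from (319,197) to (328,282) and the pail is at (331,312). It is nearly in line with the fingers and about 5° rotated, as expected. Now a cross-check of the grip point.

```bash
python3 - <<'E'
from h import *
f=load('w11')
P=onz(f,[(319,196.5),(328,280),(331.5,308)],.048)[:,:2];print(P)
e=P[1]-P[0];print(np.degrees(np.arctan2(e[1],e[0])),np.linalg.norm(e)); u=e/np.linalg.norm(e);g=P[0]+u*.016;print('grip',g)
cv2.imwrite('pics/w11c.png',cv2.resize(f['image'][180:360,270:390],None,fx=5,fy=3.3))
rel((g[0],g[1],.1,168),(g[0],g[1],.017,168))
E
```

```text
[[ 0.42698823 -0.01247735]
 [ 0.43491103  0.0557507 ]
 [ 0.43744198  0.08098129]]
83.37634254637122 0.06868651968628357
grip [0.42883378 0.00341585]
(np.float64(0.42883378379783255), np.float64(0.003415852647076483), 0.1, 168) d [-0.5 -4.4 89.5] mm  a [-0.0002 -0.0001 -0.0088]
(np.float64(0.42883378379783255), np.float64(0.003415852647076483), 0.017, 168) d [ -0.5  -4.4 172.5] mm  a [-0.0002 -0.0001 -0.0088]
```

View pics/w11c.png

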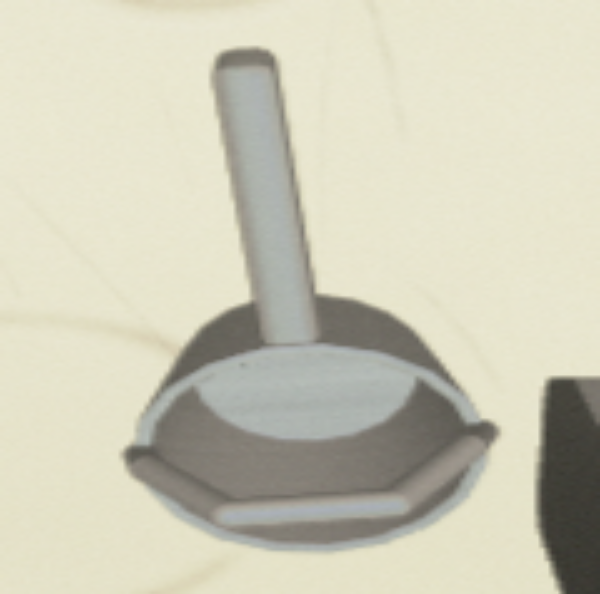

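```bash
python3 -m handwheel '[{"dx":0.0005,"dy":-0.0014,"dz":0.05,"ax":0,"ay":0,"az":-0.005},{"dx":0.0005,"dy":-0.0014,"dz":0.1,"ax":0,"ay":0,"az":-0.005},{"dx":0.0005,"dy":-0.0014,"dz":0.14,"ax":0,"ay":0,"az":-0.005},{"dx":0.0005,"dy":-0.0014,"dz":0.165,"ax":0,"ay":0,"az":-0.005},{"dx":0.0005,"dy":-0.0014,"dz":0.173,"ax":0,"ay":0,"az":-0.005}]'
python3 -m handwheel '[{"dx":0,"dy":0,"dz":0,"ax":0,"ay":0,"az":0}]'
python3 -c "
from h import *
grab('wrist','w12')
pose();rel((.4286,.0068,.017,168),)"
```

```text
time: 16.05
tool_pos: [0.4267, 0.0068, 0.0137]
tool_rot: [-0.002, 0.106, 0.994, 0.0]
contact_force: [-0.6, 0.5, -0.4]
gripper_width: 0.533
time: 16.18
tool_pos: [0.4275, 0.0067, 0.0149]
tool_rot: [-0.001, 0.106, 0.994, -0.0]
contact_force: [-0.1, -0.1, 0.3]
gripper_width: 0.53
t 16.225 p [0.4279 0.0067 0.0153] yaw 167.79 z [-0.0017  0.     -1.    ] F [-0.6  0.   0.5] T [0.02 0.02 0.02] g 0.5282212483922144 J [-0.16 -0.18  2.23 -0.    1.1  -3.09]
(0.4286, 0.0068, 0.017, 168) d [-0.7  0.3 -1.7] mm  a [-0.0003 -0.0016 -0.0037]
```

View pics/w12.png

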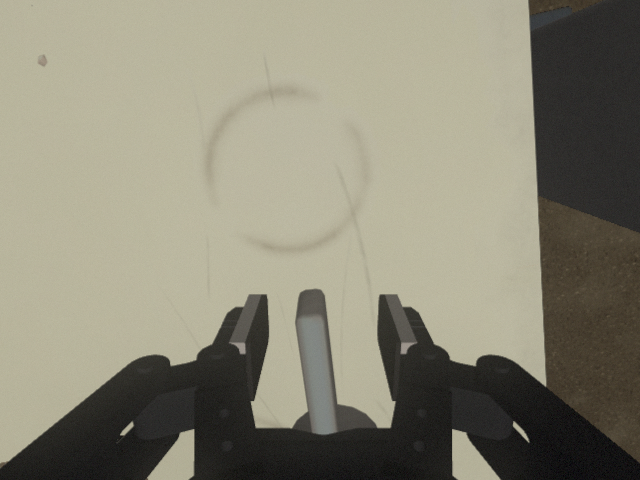

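The handle end at (312,305) lies between the pads, so I'll close.

```bash
python3 -m handwheel '[{"dx":0,"dy":0,"dz":0,"ax":0,"ay":0,"az":0},{"dx":0,"dy":0,"dz":0,"ax":0,"ay":0,"az":0},{"dx":0,"dy":0,"dz":0,"ax":0,"ay":0,"az":0},{"dx":0,"dy":0,"dz":0,"ax":0,"ay":0,"az":0}]' 255
python3 -c "
from h import *
grab('wrist','w13')
pose()"
```

```text
time: 16.73
tool_pos: [0.4271, 0.0068, 0.0145]
tool_rot: [-0.001, 0.106, 0.994, -0.0]
contact_force: [-1.1, -0.4, 4.4]
gripper_width: 0.111
t 16.775 p [0.4271 0.0067 0.0144] yaw 167.78 z [-2.8e-03  2.0e-04 -1.0e+00] F [-0.2 -0.6  6.2] T [0.18 0.02 0.04] g 0.10755992919152835 J [-0.16 -0.18  2.23 -0.    1.1  -3.09]
```

View pics/w13.png

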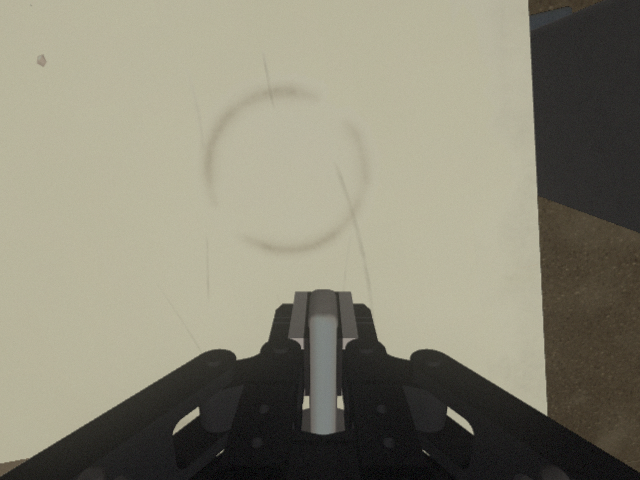

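```bash
python3 -m handwheel '[{"dx":0,"dy":0,"dz":-0.01,"ax":0,"ay":0.002,"az":0},{"dx":0,"dy":0,"dz":-0.035,"ax":0,"ay":0.002,"az":0},{"dx":0,"dy":0,"dz":-0.065,"ax":0,"ay":0.002,"az":0},{"dx":0,"dy":0.015,"dz":-0.1,"ax":0,"ay":0.002,"az":0},{"dx":0,"dy":0.03,"dz":-0.115,"ax":0,"ay":0.002,"az":-0.03}]'
python3 -c "
from h import *
grab('wrist','w14');grab('scene','s14');grab('top','t14')
pose();rel((.435,.065,.1285,172.36))
a=load('s14')['image'];b=load('t14')['image']
cv2.imwrite('pics/s14c.png',cv2.resize(a[170:330,220:340],None,fx=5,fy=3.7*1.0,interpolation=cv2.INTER_CUBIC)); cv2.imwrite('pics/t14c.png',cv2.resize(b[200:300,220:320],None,fx=6,fy=6,interpolation=cv2.INTER_CUBIC))
"
```

```text
time: 17.4
tool_pos: [0.4339, 0.0365, 0.1305]
tool_rot: [-0.002, 0.091, 0.996, 0.0]
contact_force: [1.1, -0.4, -1.7]
gripper_width: 0.108
t 17.55 p [0.4331 0.0367 0.1284] yaw 169.62 z [-6.5e-03  5.0e-04 -1.0e+00] F [ 0.1 -0.6 -1.5] T [-0.15 -0.02 -0.02] g 0.10774811656758414 J [-0.09 -0.34  2.14 -0.    1.35 -3.05]
(0.435, 0.065, 0.1285, 172.36) d [ 3.2 28.2 -0.1] mm  a [-0.0005 -0.0065 -0.0478]
```

View pics/s14c.png

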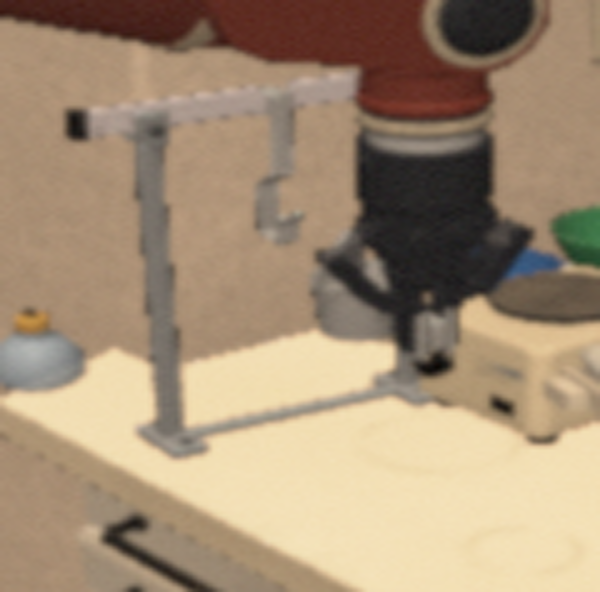

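View pics/t14c.png

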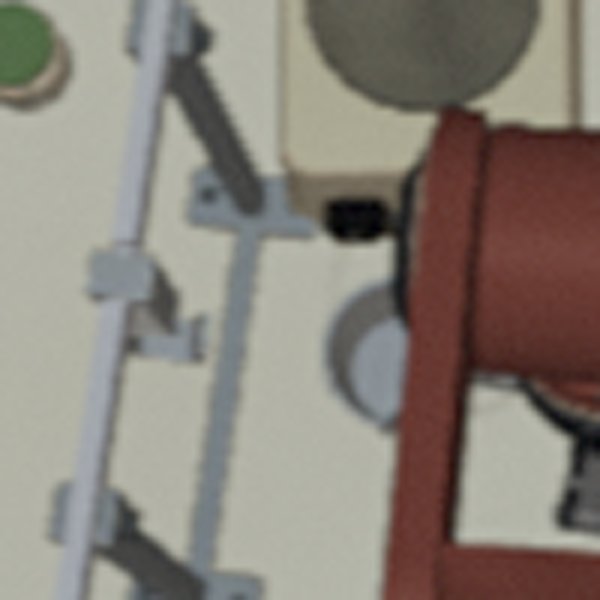

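View pics/w14.png

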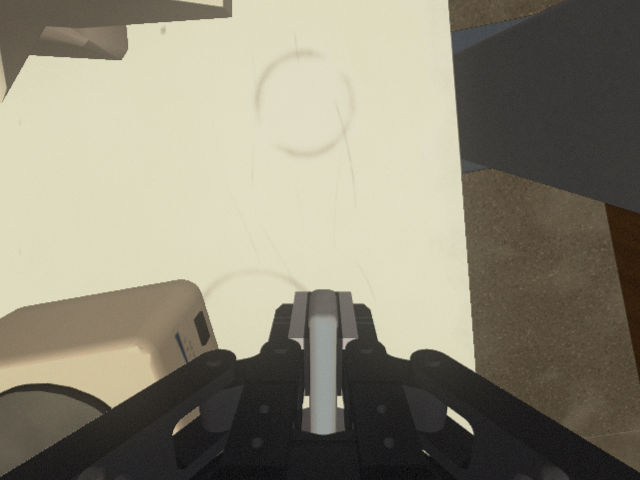

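```bash
cat >> h.py <<'E'
xr=np.array([.133,.991,0]);yr=np.array([-.991,.133,0]);H=np.array([.4534,.2043,0])
def hookpts(base=.168):
    prof=[(9,104),(9,126),(-9,126),(-9,60),(12,46),(12,2),(-12,2),(-18,27)]
    return [[H+xr*x/1000+yr*y/1000+[0,0,base+z/1000] for x,z in prof] for y in(-8,8)]
def pailpts(grip=.0844,zo=.0145):
    s=manip.state();p=s['tool_pos'];M=rot(s['tool_rot']);ax=M[:,1];ay=-M[:,0];up=-M[:,2]
    o=p+ax*grip-up*zo
    rim=[o+ax*.03*np.cos(t)+ay*.03*np.sin(t)+up*.048 for t in np.linspace(0,2*np.pi,25)]
    bail=[o+ax*-.01+ay*y+up*.09 for y in(-.012,.012)]
    return o,rim,bail
def overlay(n,name,box,k):
    f=load(n);im=cv2.resize(f['image'][box[1]:box[3],box[0]:box[2]],None,fx=k,fy=k,interpolation=cv2.INTER_CUBIC)
    def pl(P,c):
        q=(proj(f,np.array(P))-[box[0],box[1]]+.5)*k
        cv2.polylines(im,[q.astype(np.int32)],False,c,1)
    for h in hookpts(): pl(h,(0,0,255))
    o,r,b=pailpts();pl(r,(0,200,0));pl(b,(255,0,0))
    cv2.imwrite(f'pics/{name}.png',im)
E
python3 -c "
from h import *
overlay('s14','s14o',(220,170,340,270),6);overlay('t14','t14o',(220,200,320,300),6)"
```

```text
(no output)
```

View pics/s14o.png

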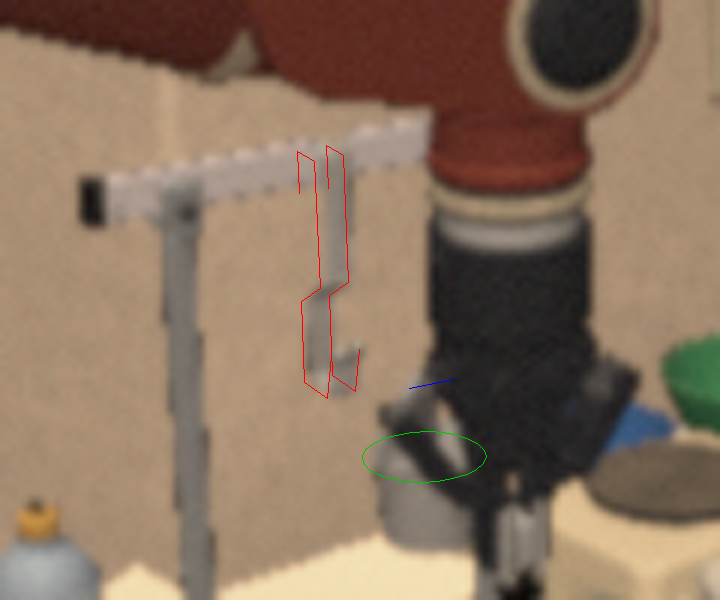

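View pics/t14o.png

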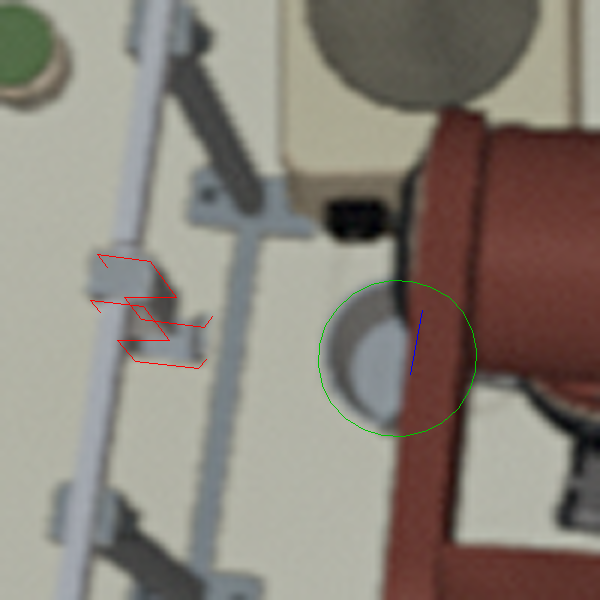

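The overlay agrees within about 1–2 px. Pail and hook share the same small bias, and the hook hangs vertical in the notch. Next I'll line up in front of the hook.

```bash
python3 -m handwheel '[{"dx":0.002,"dy":0.018,"dz":0,"ax":0,"ay":-0.006,"az":-0.025},{"dx":0.004,"dy":0.035,"dz":0,"ax":0,"ay":-0.006,"az":-0.048},{"dx":0.0045,"dy":0.049,"dz":0,"ax":0,"ay":-0.006,"az":-0.048},{"dx":0.0045,"dy":0.049,"dz":0,"ax":0,"ay":-0.006,"az":-0.048},{"dx":0.0045,"dy":0.049,"dz":0,"ax":0,"ay":-0.006,"az":-0.048}]'
python3 -c "
from h import *
grab('scene','s15');grab('top','t15')
pose();
for d in (.045,.02,0): 
  w=H-xr*(d+.0744); rel((w[0],w[1],.1285,172.36))
overlay('s15','s15o',(220,170,340,270),6);overlay('t15','t15o',(220,200,320,300),6)"
```

```text
time: 18.18
tool_pos: [0.4373, 0.0849, 0.128]
tool_rot: [-0.001, 0.068, 0.998, -0.0]
contact_force: [0.0, -0.2, -1.6]
gripper_width: 0.107
t 18.275 p [0.4375 0.0847 0.1284] yaw 172.22 z [-1.e-03 -3.e-04 -1.e+00] F [-0.4 -0.2 -1.1] T [-0.12  0.01  0.04] g 0.10478142511959046 J [ 0.02 -0.31  2.12 -0.    1.34 -2.98]
(np.float64(0.4375198), np.float64(0.08597460000000001), 0.1285, 172.36) d [ 0.2  1.2 -0.1] mm  a [-0.0005 -0.0009 -0.0024]
(np.float64(0.44084480000000004), np.float64(0.11074960000000002), 0.1285, 172.36) d [ 0.2 26.2 -0.1] mm  a [-0.0005 -0.0009 -0.0024]
(np.float64(0.44350480000000003), np.float64(0.1305696), 0.1285, 172.36) d [ 0.3 46.2 -0.1] mm  a [-0.0005 -0.0009 -0.0024]
```

View pics/s15o.png

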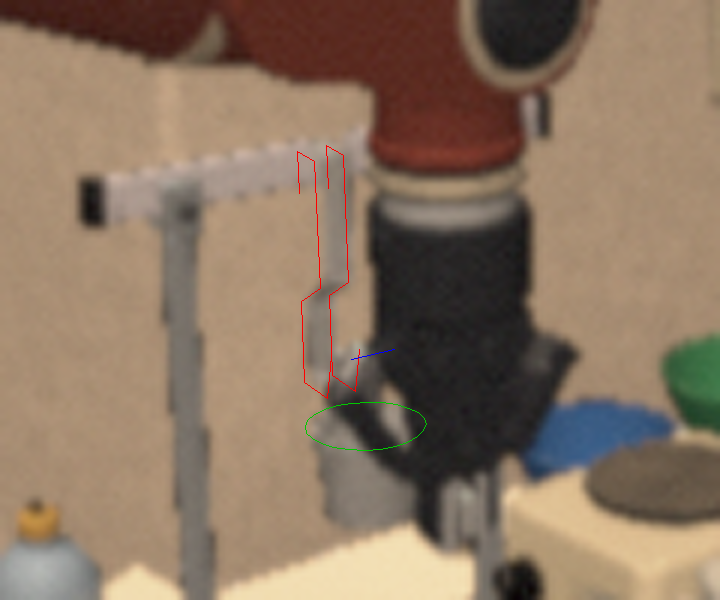

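View pics/t15o.png

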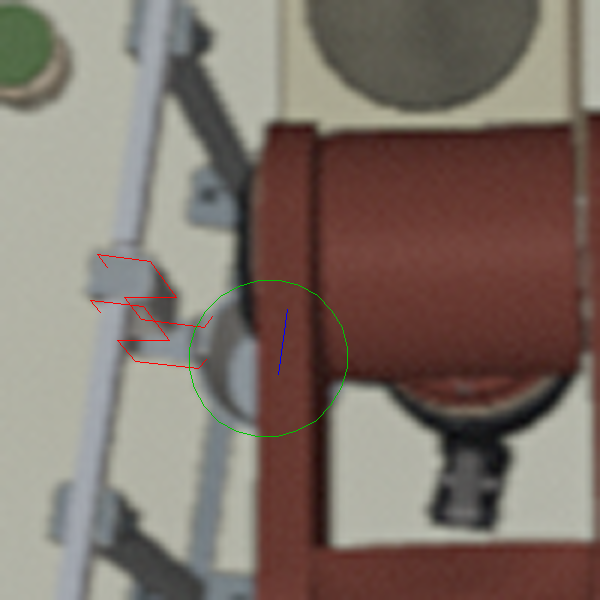

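```bash
python3 - <<'E'
from h import *
p=manip.state()['tool_pos']
for n in ['t15','s15']:
    f=load(n);c=cloud(f).reshape(-1,3)
    d=c-p; a=d@xr; b=d@yr
    for lo in np.arange(.02,.5,.03):
        q=a[(d[:,2]>lo)&(d[:,2]<lo+.03)&(a<.10)&(a>-.12)&(abs(b)<.05)]
        if len(q)>5: print(n,round(lo,2),len(q),q.max().round(3),np.sort(q)[-8:].round(3))
E
```

```text
t15 0.02 17 0.1 [0.091 0.093 0.095 0.095 0.095 0.097 0.099 0.1  ]
t15 0.05 23 0.011 [-0.008 -0.008 -0.006 -0.004  0.009  0.009  0.011  0.011]
t15 0.08 53 0.012 [0.009 0.009 0.009 0.009 0.011 0.011 0.012 0.012]
t15 0.11 48 0.03 [0.009 0.009 0.009 0.01  0.015 0.021 0.023 0.03 ]
t15 0.14 80 0.027 [0.015 0.016 0.016 0.018 0.02  0.021 0.024 0.027]
t15 0.17 68 0.025 [0.017 0.018 0.018 0.02  0.021 0.021 0.023 0.025]
t15 0.2 45 0.018 [0.007 0.009 0.01  0.012 0.012 0.014 0.016 0.018]
t15 0.23 48 0.012 [0.004 0.005 0.005 0.006 0.007 0.007 0.009 0.012]
t15 0.26 133 0.062 [0.036 0.036 0.037 0.043 0.045 0.046 0.06  0.062]
t15 0.29 2060 0.067 [0.064 0.064 0.064 0.065 0.065 0.065 0.066 0.067]
t15 0.32 787 0.058 [0.056 0.056 0.057 0.057 0.057 0.057 0.058 0.058]
s15 0.02 209 0.1 [0.092 0.094 0.095 0.095 0.096 0.096 0.1   0.1  ]
s15 0.05 288 0.076 [0.072 0.073 0.074 0.075 0.075 0.076 0.076 0.076]
s15 0.08 288 0.01 [0.003 0.004 0.004 0.004 0.005 0.005 0.006 0.01 ]
s15 0.11 209 0.011 [0.004 0.005 0.007 0.007 0.007 0.008 0.01  0.011]
s15 0.14 288 0.016 [0.008 0.011 0.011 0.015 0.015 0.015 0.015 0.016]
s15 0.17 291 0.031 [0.012 0.013 0.014 0.014 0.015 0.021 0.028 0.031]
s15 0.2 279 0.02 [0.006 0.006 0.006 0.009 0.01  0.011 0.012 0.02 ]
s15 0.23 195 0.002 [-0.013 -0.013 -0.012 -0.01  -0.007 -0.002  0.     0.002]
s15 0.26 325 -0.046 [-0.049 -0.049 -0.049 -0.049 -0.048 -0.048 -0.047 -0.046]
s15 0.29 385 0.046 [0.04  0.042 0.043 0.044 0.044 0.045 0.046 0.046]
s15 0.32 185 0.055 [0.044 0.046 0.046 0.046 0.048 0.052 0.054 0.055]
```

The arm clears the bar: the protruding housing stays at least 60 mm above it. I'll advance the bail over the tip.

```bash
python3 -m handwheel '[{"dx":0,"dy":0.008,"dz":0,"ax":0,"ay":-0.001,"az":-0.002},{"dx":0,"dy":0.016,"dz":0,"ax":0,"ay":-0.001,"az":-0.002},{"dx":0,"dy":0.022,"dz":0,"ax":0,"ay":-0.001,"az":-0.002},{"dx":0,"dy":0.022,"dz":0,"ax":0,"ay":-0.001,"az":-0.002}]'
python3 -c "
from h import *
g=grab('scene','s16')
pose();
cv2.imwrite('pics/s16c.png',cv2.resize(g['image'][190:270,250:340],None,fx=7,fy=7,interpolation=cv2.INTER_CUBIC))
w=H-xr*.0744; rel((w[0],w[1],.1285,172.36))"
```

```text
time: 18.77
tool_pos: [0.4406, 0.1075, 0.1286]
tool_rot: [0.0, 0.066, 0.998, -0.0]
contact_force: [-0.0, -0.3, -2.0]
gripper_width: 0.104
t 18.825 p [0.4405 0.1072 0.1285] yaw 172.41 z [ 2.e-04 -3.e-04 -1.e+00] F [ 0.3  0.4 -1.4] T [-0.08  0.04  0.03] g 0.1065257171136588 J [ 0.07 -0.29  2.1  -0.    1.33 -2.93]
(np.float64(0.44350480000000003), np.float64(0.1305696), 0.1285, 172.36) d [ 0.1 23.5  0. ] mm  a [-0.0003  0.0003  0.0009]
```

View pics/s16c.png

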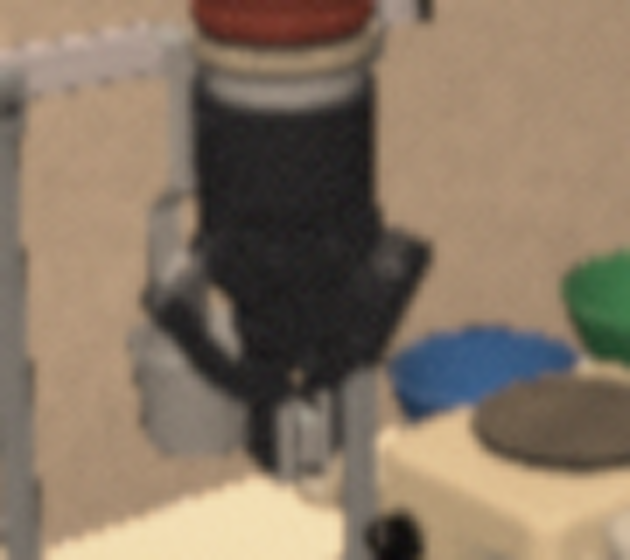

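No contact yet, and the bail approaches at tip height. I'll continue slowly.

```bash
python3 -m handwheel '[{"dx":0,"dy":0.005,"dz":0,"ax":0,"ay":0,"az":0},{"dx":0,"dy":0.010,"dz":0,"ax":0,"ay":0,"az":0},{"dx":0,"dy":0.013,"dz":0,"ax":0,"ay":0,"az":0},{"dx":0,"dy":0.013,"dz":0,"ax":0,"ay":0,"az":0}]';python3 -m handwheel '[{"dx":0,"dy":0.004,"dz":0,"ax":0,"ay":0,"az":0},{"dx":0,"dy":0.008,"dz":0,"ax":0,"ay":0,"az":0},{"dx":0,"dy":0.0105,"dz":0,"ax":0,"ay":0,"az":0},{"dx":0,"dy":0.0105,"dz":0,"ax":0,"ay":0,"az":0}]'
python3 -c "
from h import *
g=grab('scene','s17')
pose();
cv2.imwrite('pics/s17c.png',cv2.resize(g['image'][190:270,240:330],None,fx=7,fy=7,interpolation=cv2.INTER_CUBIC))
w=H-xr*.0744; rel((w[0],w[1],.1285,172.36))"
```

```text
time: 19.32
tool_pos: [0.4423, 0.1201, 0.1285]
tool_rot: [0.0, 0.066, 0.998, -0.0]
contact_force: [0.5, 0.6, -0.7]
gripper_width: 0.107
time: 19.82
tool_pos: [0.4437, 0.1304, 0.1285]
tool_rot: [0.0, 0.066, 0.998, -0.0]
contact_force: [-0.1, -0.0, -0.9]
gripper_width: 0.109
t 19.875 p [0.4437 0.1303 0.1285] yaw 172.39 z [ 3.e-04 -3.e-04 -1.e+00] F [ 0.4 -0.1 -1.1] T [-0.12 -0.02 -0.03] g 0.10776396625479238 J [ 0.12 -0.27  2.08 -0.    1.32 -2.88]
(np.float64(0.44350480000000003), np.float64(0.1305696), 0.1285, 172.36) d [0.2 0.2 0. ] mm  a [-0.0003  0.0003  0.0004]
```

View pics/s17c.png

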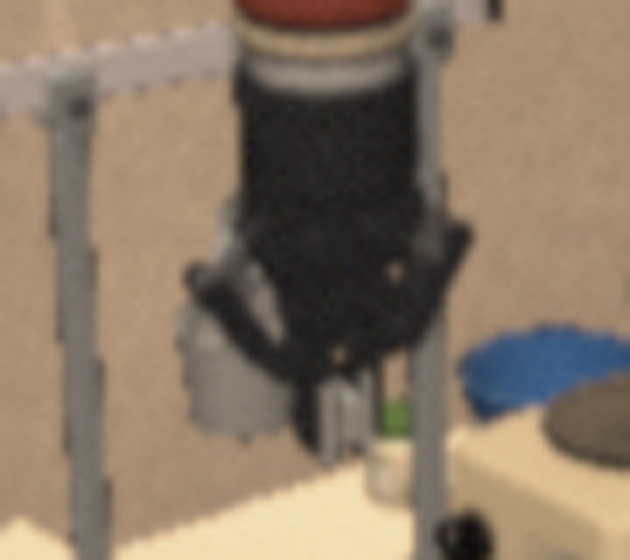

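```bash
python3 -m handwheel '[{"dx":0,"dy":0,"dz":0.006,"ax":0,"ay":0,"az":0},{"dx":0,"dy":0,"dz":0.012,"ax":0,"ay":0,"az":0},{"dx":0,"dy":0,"dz":0.016,"ax":0,"ay":0,"az":0},{"dx":0,"dy":0,"dz":0.016,"ax":0,"ay":0,"az":0}]';python3 -m handwheel '[{"dx":0,"dy":0,"dz":0.004,"ax":0,"ay":0,"az":0},{"dx":0,"dy":0,"dz":0.008,"ax":0,"ay":0,"az":0},{"dx":0,"dy":0,"dz":0.009,"ax":0,"ay":0,"az":0},{"dx":0,"dy":0,"dz":0.009,"ax":0,"ay":0,"az":0}]'
python3 -c "
from h import *
g=grab('wrist','w18')
pose()"
```

```text
time: 20.38
tool_pos: [0.4433, 0.1302, 0.1119]
tool_rot: [-0.0, 0.067, 0.998, -0.0]
contact_force: [-0.4, -0.0, -1.8]
gripper_width: 0.107
time: 20.88
tool_pos: [0.4436, 0.1303, 0.1034]
tool_rot: [0.0, 0.066, 0.998, -0.0]
contact_force: [1.0, 0.3, -1.3]
gripper_width: 0.107
t 20.925 p [0.4437 0.1303 0.1036] yaw 172.38 z [ 5.e-04 -2.e-04 -1.e+00] F [-0.2  0.3  0. ] T [-0.06  0.04  0.03] g 0.1057795425853009 J [ 0.12 -0.23  2.1  -0.    1.27 -2.88]
```

View pics/w18.png

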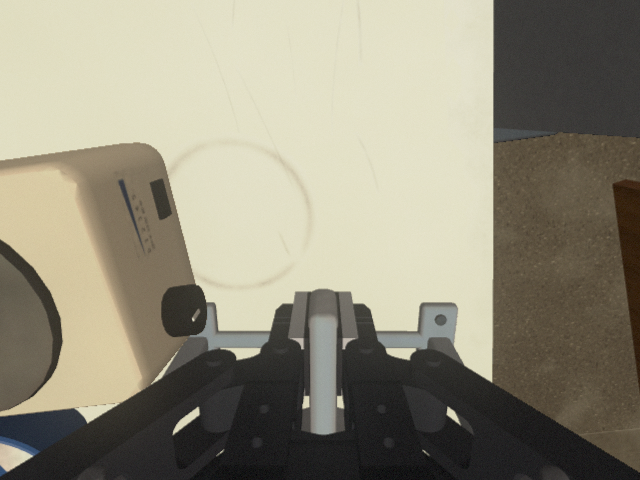

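```bash
for i in 1 2 3; do :; done; python3 -m handwheel '[{"dx":0,"dy":0,"dz":0.002,"ax":0,"ay":0,"az":0},{"dx":0,"dy":0,"dz":0.002,"ax":0,"ay":0,"az":0}]';python3 -m handwheel '[{"dx":0,"dy":0,"dz":0.0015,"ax":0,"ay":0,"az":0},{"dx":0,"dy":0,"dz":0.0015,"ax":0,"ay":0,"az":0},{"dx":0,"dy":0,"dz":0.0015,"ax":0,"ay":0,"az":0}]'; python3 -c "
from h import *
pose()"
```

```text
time: 21.18
tool_pos: [0.4436, 0.1303, 0.1014]
tool_rot: [0.0, 0.066, 0.998, -0.0]
contact_force: [-0.1, -0.5, -1.1]
gripper_width: 0.107
time: 21.55
tool_pos: [0.4437, 0.1303, 0.1]
tool_rot: [0.0, 0.067, 0.998, -0.0]
contact_force: [-0.8, 0.9, -1.7]
gripper_width: 0.107
t 21.55 p [0.4437 0.1303 0.1   ] yaw 172.37 z [ 3.e-04 -2.e-04 -1.e+00] F [-0.8  0.9 -1.7] T [-0.07  0.    0.04] g 0.10653805215457923 J [ 0.12 -0.23  2.1  -0.    1.27 -2.88]
```

```bash
python3 -m handwheel '[{"dx":0,"dy":0,"dz":0.001,"ax":0,"ay":0,"az":0},{"dx":0,"dy":0,"dz":0.001,"ax":0,"ay":0,"az":0}]';python3 -m handwheel '[{"dx":0,"dy":0,"dz":0.001,"ax":0,"ay":0,"az":0},{"dx":0,"dy":0,"dz":0.001,"ax":0,"ay":0,"az":0}]';python3 -m handwheel '[{"dx":0,"dy":0,"dz":0.001,"ax":0,"ay":0,"az":0},{"dx":0,"dy":0,"dz":0.001,"ax":0,"ay":0,"az":0}]'; python3 -c "
from h import *
pose()"
```

```text
time: 21.8
tool_pos: [0.4439, 0.1303, 0.0992]
tool_rot: [0.0, 0.067, 0.998, 0.0]
contact_force: [-0.7, 0.4, -0.6]
gripper_width: 0.113
time: 22.05
tool_pos: [0.4442, 0.1304, 0.0986]
tool_rot: [0.001, 0.067, 0.998, 0.0]
contact_force: [0.4, -0.3, 2.3]
gripper_width: 0.111
time: 22.3
tool_pos: [0.4443, 0.1304, 0.0977]
tool_rot: [0.001, 0.067, 0.998, 0.0]
contact_force: [0.4, 0.3, 4.3]
gripper_width: 0.107
t 22.3 p [0.4443 0.1304 0.0977] yaw 172.37 z [ 1.7e-03  3.0e-04 -1.0e+00] F [0.4 0.3 4.3] T [ 0.31 -0.06  0.03] g 0.10705143037174362 J [ 0.12 -0.23  2.11  0.    1.26 -2.88]
```

Contact came at the expected curl-floor height: TCP 0.099 against 0.0995 predicted. I'll relax to about the pail's weight, then release.

```bash
python3 -m handwheel '[{"dx":0,"dy":0,"dz":-0.0008,"ax":0,"ay":0,"az":0},{"dx":0,"dy":0,"dz":-0.0008,"ax":0,"ay":0,"az":0}]';python3 -m handwheel '[{"dx":0,"dy":0,"dz":0,"ax":0,"ay":0,"az":0},{"dx":0,"dy":0,"dz":0,"ax":0,"ay":0,"az":0},{"dx":0,"dy":0,"dz":0,"ax":0,"ay":0,"az":0},{"dx":0,"dy":0,"dz":0,"ax":0,"ay":0,"az":0}]' 130; python3 -c "
from h import *
pose();grab('wrist','w19')"
```

```text
time: 22.55
tool_pos: [0.4438, 0.1303, 0.098]
tool_rot: [0.0, 0.067, 0.998, -0.0]
contact_force: [1.2, -0.2, 3.6]
gripper_width: 0.103
time: 23.05
tool_pos: [0.4435, 0.1302, 0.0976]
tool_rot: [-0.0, 0.067, 0.998, -0.0]
contact_force: [0.2, 0.7, 0.7]
gripper_width: 0.487
t 23.05 p [0.4435 0.1302 0.0976] yaw 172.37 z [-1.e-04 -4.e-04 -1.e+00] F [0.2 0.7 0.7] T [ 0.02 -0.02  0.01] g 0.48747340302872083 J [ 0.12 -0.23  2.11 -0.    1.26 -2.88]
```

View pics/w19.png

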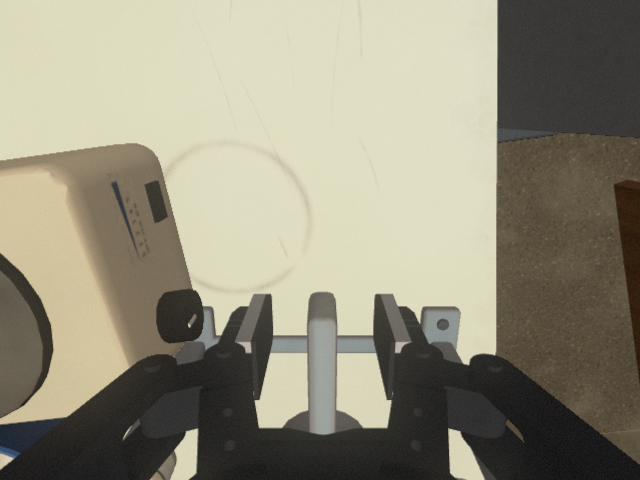

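The handle stands free between the open pads at (322,350), level. I'll back straight out.

```bash
python3 -m handwheel '[{"dx":0,"dy":-0.008,"dz":0,"ax":0,"ay":0,"az":0},{"dx":0,"dy":-0.02,"dz":0,"ax":0,"ay":0,"az":0},{"dx":0,"dy":-0.04,"dz":0,"ax":0,"ay":0,"az":0},{"dx":0,"dy":-0.07,"dz":0,"ax":0,"ay":0,"az":0},{"dx":0,"dy":-0.09,"dz":0,"ax":0,"ay":0,"az":0}]'
python3 -m handwheel '[{"dx":0,"dy":-0.02,"dz":-0.04,"ax":0,"ay":0,"az":0.1},{"dx":0,"dy":-0.04,"dz":-0.1,"ax":0,"ay":0,"az":0.2},{"dx":0,"dy":-0.05,"dz":-0.16,"ax":0,"ay":0,"az":0.3},{"dx":0,"dy":-0.05,"dz":-0.2,"ax":0,"ay":0,"az":0.3},{"dx":0,"dy":-0.05,"dz":-0.2,"ax":0,"ay":0,"az":0.3}]'
python3 -c "
from h import *
pose();g=grab('wrist','w20');f=grab('scene','s20');t=grab('top','t20')
cv2.imwrite('pics/s20c.png',cv2.resize(f['image'][170:290,220:340],None,fx=5,fy=5,interpolation=cv2.INTER_CUBIC))
cv2.imwrite('pics/t20c.png',cv2.resize(t['image'][180:330,170:320],None,fx=4,fy=4,interpolation=cv2.INTER_CUBIC))"
```

```text
time: 23.72
tool_pos: [0.4314, 0.0394, 0.0979]
tool_rot: [0.0, 0.067, 0.998, -0.0]
contact_force: [0.8, 0.3, -1.8]
gripper_width: 0.488
time: 24.35
tool_pos: [0.4265, -0.0096, 0.3026]
tool_rot: [0.004, 0.215, 0.977, -0.0]
contact_force: [0.3, -0.3, -0.1]
gripper_width: 0.494
t 24.35 p [ 0.4265 -0.0096  0.3026] yaw 155.12 z [ 0.0086 -0.0021 -1.    ] F [ 0.3 -0.3 -0.1] T [-0.01 -0.02 -0.03] g 0.49417093721251887 J [-0.2  -0.49  1.95 -0.    1.66 -2.9 ]
```

View pics/s20c.png

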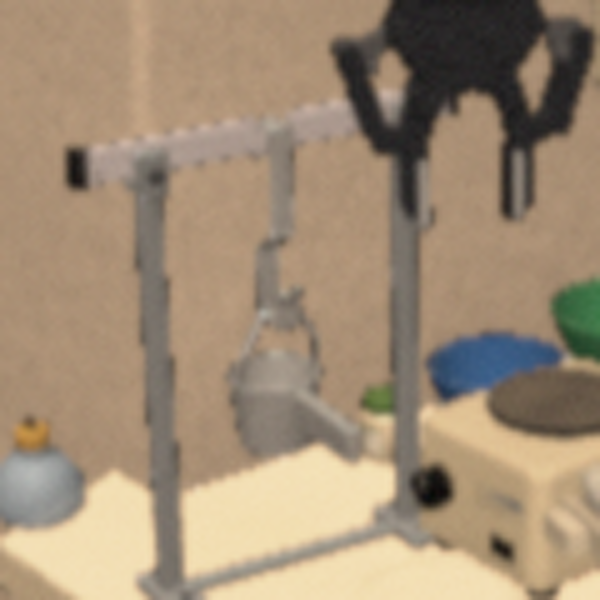

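View pics/t20c.png

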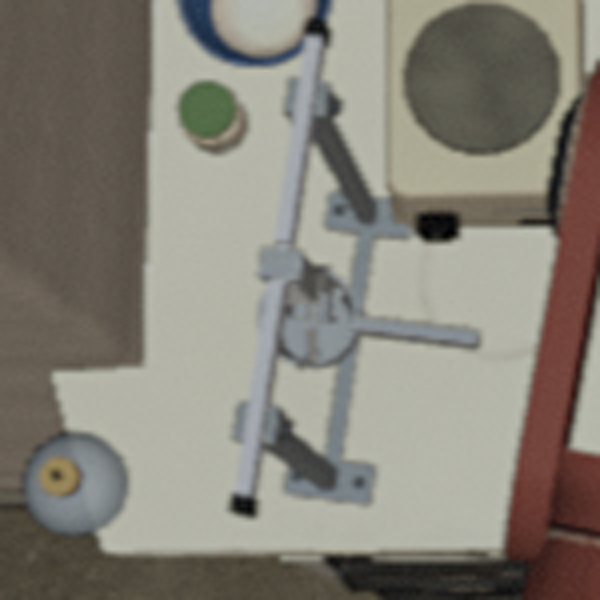

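View pics/w20.png

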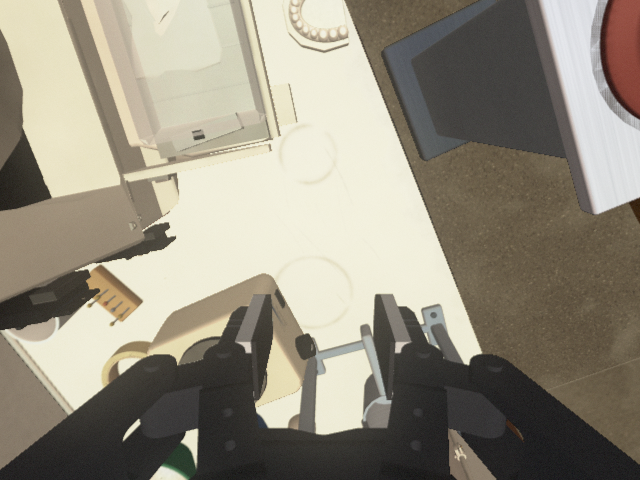

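The pail hangs by its bail in the lower curl, the hook is in the notch, and the lamp, jar and cast are where they were. I'll let it settle for a second and compare frames.

```bash
python3 -m handwheel '[{"dx":0,"dy":0,"dz":0,"ax":0,"ay":0,"az":0},{"dx":0,"dy":0,"dz":0,"ax":0,"ay":0,"az":0},{"dx":0,"dy":0,"dz":0,"ax":0,"ay":0,"az":0},{"dx":0,"dy":0,"dz":0,"ax":0,"ay":0,"az":0},{"dx":0,"dy":0,"dz":0,"ax":0,"ay":0,"az":0}]' >/dev/null
python3 -m handwheel '[{"dx":0,"dy":0,"dz":0,"ax":0,"ay":0,"az":0},{"dx":0,"dy":0,"dz":0,"ax":0,"ay":0,"az":0},{"dx":0,"dy":0,"dz":0,"ax":0,"ay":0,"az":0},{"dx":0,"dy":0,"dz":0,"ax":0,"ay":0,"az":0},{"dx":0,"dy":0,"dz":0,"ax":0,"ay":0,"az":0}]'
python3 -c "
from h import *
f=grab('scene','s21');t=grab('top','t21');w=grab('scene','s22')
a=load('s20')['image'].astype(int)
for n,b in(('20-21',load('s20')['image']),('21-22',w['image'])):
  d=cv2.absdiff(cv2.GaussianBlur(f['image'],(5,5),0),cv2.GaussianBlur(b,(5,5),0))[190:290,255:300];print(n,d.max(),d.mean())
# hook top height & bystanders
c=cloud(t);x,y,z=c[...,0],c[...,1],c[...,2]
m=(abs(x-.4534)<.007)&(abs(y-.2043)<.012)&(z>.27);print('hook top z',np.median(z[m]), m.sum())
m=(abs(x-.42)<.01)&(abs(y-.205)<.004)&(z>.27);print('bar top z',np.median(z[m]),m.sum())
c0=cloud(load('top0'))
for n,(u0,u1,v0,v1) in dict(cast=(390,425,285,325),lamp=(170,205,283,318),jar=(212,234,198,220)).items():
  o=[]
  for cc in(c0,c):
    Q=cc[v0:v1,u0:u1].reshape(-1,3);q=Q[(Q[:,2]>.015)&(Q[:,2]<.075)];o.append(q.mean(0).round(4))
  print(n,o)
cv2.imwrite('pics/s21c.png',cv2.resize(f['image'][180:280,230:320],None,fx=6,fy=6,interpolation=cv2.INTER_CUBIC))
"
```

```text
time: 25.75
tool_pos: [0.4251, -0.0085, 0.2979]
tool_rot: [0.0, 0.215, 0.977, -0.0]
contact_force: [-0.9, -0.2, -0.4]
gripper_width: 0.494
20-21 26 0.6837037037037037
21-22 9 0.4547407407407407
hook top z 0.2957047955098788 88
bar top z 0.2965582471413577 32
cast [array([ 0.3609, -0.173 ,  0.021 ]), array([ 0.3609, -0.1728,  0.021 ])]
lamp [array([0.3709, 0.3677, 0.0383]), array([0.3709, 0.3675, 0.0384])]
jar [array([0.6007, 0.2891, 0.0414]), array([0.6008, 0.2894, 0.0413])]
```

View pics/s21c.png

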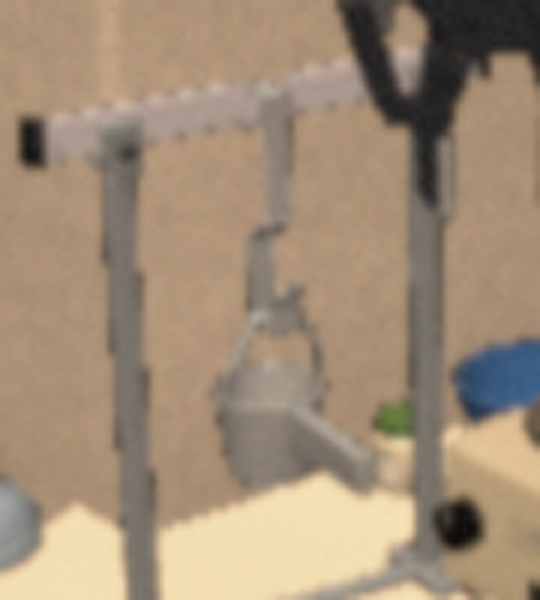

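The hook top is at z 0.2957 m (0.296 when home), the pail is at rest, and the bystanders are unmoved. Handing in.

```bash
python3 -c "
from plant import manip
print(manip.job_done())"
```

```text
the job is handed in; nothing more can be done
None
```

The S-hook is home in the keeper notch and the pail hangs at rest by its bail from the lower curl. I handed the job in at about 26 s; no verdict is reported.

- **Hook:** I hooked it over the bar and slid it about 27 mm to the notch. The vertical force fell to its free-hanging value over the notch, and I lowered the hook to the floor and let go. Wrist readings while pressing on bar and hook peaked at about 7 N. After the pail was hung, the hook top measured z = 0.2957 m against an expected 0.296 m, a 0.3 mm difference.
- **Pail:** I hung it from the front, and the bail met the curl floor within 1 mm of the predicted height. I then released the handle and backed away. The last two frames differ only by noise.
- **Bystanders:** The cast, lamp and jar are within 0.3 mm of where they started.

**Checks that disagreed:**
- The scene-camera overlay was off by about 2 px (4–5 mm) for both hook and pail. Their positions relative to each other agreed, so I used those.
- The first top image put the worktop 1–5 mm low, so I used wrist-camera measurements instead.
- The last joint's limit kept the gripper about 5° off the pail handle's direction. The pads turned the pail by that amount as they closed, and I turned it back before hanging.

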